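# Find the soft spring finger in the plate shaker and lock out its bay

### The arm

A 7-joint arm with a two-finger parallel gripper is mounted at the origin on the work surface. World frame = base frame: x ahead of the robot, y to its left, z up, the work surface at z = 0. Lengths are in mm, angles in rad, forces in N, time in s.
With the tool pointing down it reaches from about 400 to 875 mm from the base axis. Payload 4.4 kg.
Tool frame: the origin (TCP) lies at the very end of the fingers, on their centre line; the grasp point (between the pads) lies 19 mm behind it (grip_depth is the distance from the TCP to the grasp point, in mm); z points along the fingers, y is the direction in which the jaws open and shut (so a half turn about z gives the same grasp; the last joint's range is limited). The gripper opens to 85 mm and grips with 20 to 120 N. Pads are 22 mm wide; open, the fingers measure 114 mm over their backs; the gripper's body (76 mm by 85 mm) begins 54 mm behind the grasp point. The pads swing forward as they close: fully open they stand 13 mm farther back than shut.
Start: joints at [-1.19, 0.628, 0.038, 1.517, -0.027, 0.996, -0.02], TCP at [280.831, 586.218, 193.813] pointing down, gripper open.
Joint ranges: [-3.06, 3.06], [-0.37, 2.12], [-1.25, 1.32], [0.18, 2.47], [-1.1, 4.24], [0.23, 1.98], [-2.94, 2.94]. Speed limits (rad/s): [2.57, 2.57, 3.14, 3.14, 3.14, 3.14, 3.14].

### API

Orientations are given as [roll, pitch, yaw] about the fixed x, y, z axes, in that order (R = Rz(yaw) Ry(pitch) Rx(roll)).
In Python, from cell import read_state, get_image, finish_job, recognise, outline_of, grip_depth gives the robot as it stands. The module is installed in compiled form; this text tells all that it offers.
- The arm moves only by the tool send_rows, never from a script. Its argument "rows" is a list of rows, each a list of 5 numbers: the gripper command: -1 is shut, 1 is fully open, values between are in proportion, then the shift along the tool's x, y, z in m, then the turn about the tool's z in rad. In form: [[claw, tx, ty, tz, roll], ...]. A call has 1 to 12 rows; each row shifts and turns the pose as measured when the row begins, along the tool's axes as they then stand; what a row does not reach is not made up. A row lasts 1/12 s, in which the tool goes at most 41.7 mm and 7.16 degrees, less where a joint would pass 70% of its speed; a pose out of reach is approached as far as the arm can. A call with a gripper value outside its range is refused whole. The fingers move at their own pace and stop on an object; the grip force is fixed at half the most. Time passes only in rows, so rows that do not move let the fingers close. It gives the time, the measured TCP pose, the force and the opening at its end, in the units of the state.
- read_state(): the state, without advancing time (a new reading comes with each control period).
- get_image(name): name is "side" or "top"; returns a dict with "image" (400x640x3 uint8, blue, green, red), "z_map" (400x640 float32, mm along the optical axis (not along the pixel's ray), 0 where there is no reading), "K" (3x3 intrinsics, pixels), "R" (3x3) and "t" (3): a world point X has camera coordinates R X + t. Camera axes: x right, y down, z forward; pixel columns grow to the right and rows downward; lengths in mm; the calibration is good to about 2 mm. A picture is of the moment at which its call begins.
- finish_job(): hands the job in, once; it reports no verdict.
Trained networks look in a picture, given as the dict that the camera call returned (one of the last four; its "shot" number tells which), for a name from the list of things; names that differ only in an ending like _2 or _b are one class to them, and where a whole thing is asked for, a point or a joint stands for the part that bears it (a point fixed in the world has none). Each returns a list of dicts, best first, with "score" (0 to 1); they miss things now and then, are a little off and sometimes report something else, mostly with a low value. They report only what shows in the picture. A call takes as long as a camera call.
- recognise(picture, query): "box" ([left, top, right, bottom] in pixels, round what is visible of it).
- outline_of(picture, query): "mask" (400x640 bool, what is visible of it) and "box" ([left, top, right, bottom] in pixels, round what is visible of it).
The state is a dict: "clock": time; "qpos": joint angles; "qd": joint speeds; "tau": joint torques, N m; "eef_pos": TCP position; "tool_rot": TCP orientation; "force": force on the tool from outside, world axes, zero at the start; "torque": the same for the moment, N m; "width": finger opening in mm.
Only numpy, scipy, OpenCV 4.12 (cv2) and the standard library are available. Lean on these libraries where they do the work, as an engineer would, in place of code of your own. Each camera call takes 0.05 s, during which the arm holds its last target.

### The job

Lift the shaker's clear cover until its springs hold it fully open, then feel the three spring fingers: press each one's free tip down to its stop for a moment and let it up again, first left, then middle, then right as seen from the robot, without crushing them. Push the lock-out paddle of the one soft spring all the way to the back, leaving the other two paddles, and then confirm the choice by slowly pressing that soft spring down to its stop once more. Leave the cover open, the springs up and everything around as it was.

Things in the scene. Friction and masses are not known exactly. Their poses are not given: they have to be found in the camera images.
- shaker: White plate shaker, a low tub 240 (x, front to back) x 450 (y) mm, fixed. Origin: centre of its underside; x points to its back (away from the robot), y to its left. Deck 40 mm high, side and rear walls 120, front wall 70 mm. Three spring bays on the deck at y = +105 (left), 0, -105 mm (right); which of bay_a, bay_b, bay_c stands where changes. A loose vial stands between left and middle bay.
- cover (a joint): Angle of the clear cover (0.9 kg, 240 x 450 mm, 5 mm thick, 35 mm apron under its front edge), hinged on the rear wall's top: 0 closed, 1.4 rad fully open, still leaning over the spring tips. Its springs almost carry it: below about 0.7 rad it falls shut, beyond 0.8 rad it rises by itself to 1.4 rad and stays. About 1 N at the bar lifts it.
- cover_hinge (a point): Middle of the cover's hinge line (120 mm high, at the shaker's x = +120 mm); the line runs along the shaker's y.
- cover_bar (a point): Middle of the cover's steel handle: a round bar of 12 mm diameter, 120 mm long along the shaker's y, carried 50 mm ahead of the cover's front edge and 290 mm from the hinge line. Closed, it is 123 mm high, with free air in front of and below it; 44 mm are free between it and the cover.
- bay_a: One of three bays that look alike, turned as the shaker; origin on the deck at its centre. A flat steel spring finger lies along x, clamped in an aluminium block (x -45 to -15 mm, top 104 mm above the bench), free end to the back; a grey lock-out paddle stands in front of the block. One of the three springs has gone soft, and only pressing tells which.
- spring_a_tip (a point): Centre of the top of the round button (26 mm diameter, 18 mm tall) on the free end of bay_a's spring: 65 mm behind the bay's centre, 114.5 mm above the bench at rest, 80 mm from the bending point. Pressed, it goes down 20 mm to a hard stop and springs back.
- spring_a (a joint): Bending of bay_a's spring: 0 at rest, 0.25 rad at its stop. All three read alike at rest. Sound springs need about 13 N at the button to reach the stop, the soft one about 4 N (each in proportion to the travel).
- paddle_a (a joint): Lock-out paddle of bay_a: upright plate 40 mm wide (y), 9 mm thick, 62 mm long, upper edge about 103 mm above the bench while it leans to the robot, hinged at its foot along y, 49 mm above the bench and 70 mm ahead of the bay's centre. About 0 to 0.1 rad: leaning 0.5 rad towards the robot (in service); 0.6 rad: leaning 0.1 rad to the back (locked out). Stays where it is left; about 1 to 2 N push it.
- bay_b: One of three bays that look alike, turned as the shaker; origin on the deck at its centre. A flat steel spring finger lies along x, clamped in an aluminium block (x -45 to -15 mm, top 104 mm above the bench), free end to the back; a grey lock-out paddle stands in front of the block. One of the three springs has gone soft, and only pressing tells which.
- spring_b_tip (a point): Centre of the top of the round button (26 mm diameter, 18 mm tall) on the free end of bay_b's spring: 65 mm behind the bay's centre, 114.5 mm above the bench at rest, 80 mm from the bending point. Pressed, it goes down 20 mm to a hard stop and springs back.
- spring_b (a joint): Bending of bay_b's spring: 0 at rest, 0.25 rad at its stop. All three read alike at rest. Sound springs need about 13 N at the button to reach the stop, the soft one about 4 N (each in proportion to the travel).
- paddle_b (a joint): Lock-out paddle of bay_b: upright plate 40 mm wide (y), 9 mm thick, 62 mm long, upper edge about 103 mm above the bench while it leans to the robot, hinged at its foot along y, 49 mm above the bench and 70 mm ahead of the bay's centre. About 0 to 0.1 rad: leaning 0.5 rad towards the robot (in service); 0.6 rad: leaning 0.1 rad to the back (locked out). Stays where it is left; about 1 to 2 N push it.
- bay_c: One of three bays that look alike, turned as the shaker; origin on the deck at its centre. A flat steel spring finger lies along x, clamped in an aluminium block (x -45 to -15 mm, top 104 mm above the bench), free end to the back; a grey lock-out paddle stands in front of the block. One of the three springs has gone soft, and only pressing tells which.
- spring_c_tip (a point): Centre of the top of the round button (26 mm diameter, 18 mm tall) on the free end of bay_c's spring: 65 mm behind the bay's centre, 114.5 mm above the bench at rest, 80 mm from the bending point. Pressed, it goes down 20 mm to a hard stop and springs back.
- spring_c (a joint): Bending of bay_c's spring: 0 at rest, 0.25 rad at its stop. All three read alike at rest. Sound springs need about 13 N at the button to reach the stop, the soft one about 4 N (each in proportion to the travel).
- paddle_c (a joint): Lock-out paddle of bay_c: upright plate 40 mm wide (y), 9 mm thick, 62 mm long, upper edge about 103 mm above the bench while it leans to the robot, hinged at its foot along y, 49 mm above the bench and 70 mm ahead of the bay's centre. About 0 to 0.1 rad: leaning 0.5 rad towards the robot (in service); 0.6 rad: leaning 0.1 rad to the back (locked out). Stays where it is left; about 1 to 2 N push it.
- dish: Bystander: a single closed dish, 90 mm diameter, 16 mm tall; origin under its centre. Leave it alone.
- dishes: Bystander: a stack of three dishes, 90 mm diameter, 48 mm tall; origin under its centre. Leave it alone.
- reagent: Bystander: amber bottle, 70 mm diameter, 150 mm tall; origin under its centre. Leave it alone.
- loops: Bystander: glass beaker with sticks, 84 mm diameter, 190 mm tall; origin under its centre. Leave it alone.
- tube_rack: Bystander: white tube rack, 70 x 206 mm, 124 mm tall with its tubes; origin under its centre. Leave it alone.
- vial: Bystander: small glass vial standing between the bays, 24 mm diameter, 50 mm tall; origin under its centre. Leave it alone.

How it is judged:
By the outcome, as a careful person would: the job done as asked, in the order asked, and still so for the second after the job is handed in, with the robot touching nothing.
It also fails if it takes over 72 s, if anything falls off the work surface, if the arm or the gripper's body presses on something with over 40 N, if the wrist force passes 120 N, or if a joint passes its speed limit or range.

## Working session

There is one attempt and no reset: what is moved stays moved. The work goes in short steps, Python scripts to look and compute and a tool call to move; the robot and the scene stay as the last step left them, time stands still between calls to the robot, and variables do not carry over. Pictures are saved under pics/ and viewed, and the job is handed in when it is done.

Besides the shell and the picture viewer there is one more tool, called after "Call:" in YAML: its name, and indented under it one key for each argument. send_rows: Moves the arm, as the interface text tells. Its arguments: {"type":"object","properties":{"rows":{"type":"array"}},"required":["rows"]}

```bash
mkdir -p pics; ls
python3 - <<'E'
from cell import *
import cv2,pickle
s=read_state();print(s)
for n in("side","top"):
    p=get_image(n);cv2.imwrite(f"pics/{n}0.png",p["image"]);pickle.dump(p,open(f"{n}0.pkl","wb"));print(n,p["K"],p["R"],p["t"])
print(read_state()["clock"])
E
```

```text
pics
{'clock': 0.0, 'qpos': array([-1.18978425,  0.62932888,  0.03846851,  1.51835859, -0.02698294,
        0.99630219, -0.02003756]), 'qd': array([-1.10890737e-03, -4.34575566e-04,  1.11907275e-03, -2.09225608e-03,
       -3.21096807e-05,  6.98896040e-04,  2.19107622e-05]), 'tau': array([-2.04949778e-03, -5.63405442e+01,  1.22533556e+00, -1.93442005e+01,
        1.08605289e-02,  1.01827201e-02,  5.96997438e-06]), 'eef_pos': array([280.55632149, 585.56992331, 192.9038334 ]), 'tool_rot': array([-3.13971509e+00,  5.37406571e-05,  2.69473108e+00]), 'force': array([-0.07204005,  0.38575084, -0.10989724]), 'torque': array([-0.0357682 ,  0.02362606, -0.00131027]), 'width': 85.35299755410712}
side [[428.85634055   0.         318.55148721]
 [  0.         428.85634055 204.84329488]
 [  0.           0.           1.        ]] [[ 0.72156236 -0.69230121  0.00817289]
 [-0.35061048 -0.37555765 -0.85792117]
 [ 0.59700926  0.61617813 -0.51371633]] [-395.68783471  299.59795068  802.17716701]
top [[387.58173462   0.         326.63283397]
 [  0.         387.58173462 203.82513308]
 [  0.           0.           1.        ]] [[-0.01863014 -0.99974327  0.01289658]
 [-0.98225035  0.01589317 -0.18690014]
 [ 0.18664719 -0.01614965 -0.98229426]] [   3.20964697  579.84931433 1183.33091371]
0.1
```

View pics/side0.png

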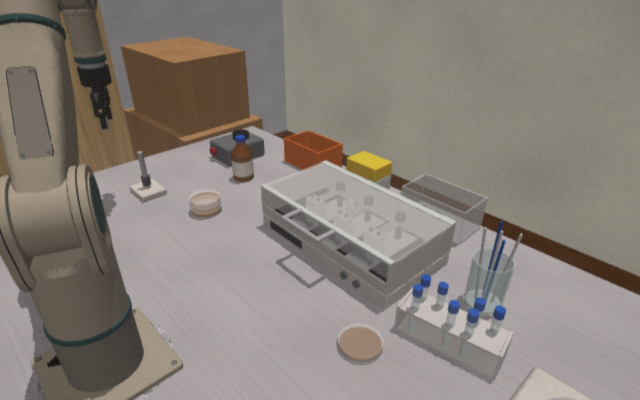

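View pics/top0.png

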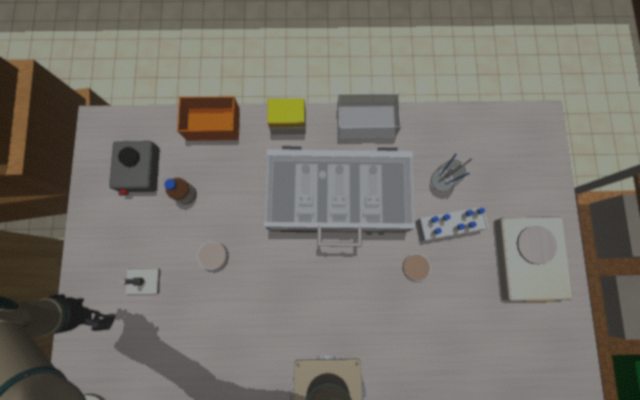

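The top view shows the shaker at about (265–413, 150–232) px, with its bar at (318–362, 245). The side view shows the cover closed and the buttons at (340,187), (369,201) and (400,217).

```bash
cat > h.py <<'E'
import numpy as np,cv2,pickle
from cell import *
def w(p,u,v,z=None,Z=None):
    """pixel->world with z_map depth or with plane height Z"""
    K,R,t=p["K"],p["R"],p["t"]
    d=np.linalg.inv(K)@np.array([u,v,1.0])
    if Z is None:
        if z is None: z=p["z_map"][int(round(v)),int(round(u))]
        return R.T@(d*z-t)
    o=-R.T@t; D=R.T@d
    return o+D*(Z-o[2])/D[2]
def px(p,X):
    c=p["K"]@(p["R"]@np.asarray(X,float)+p["t"]);return c[:2]/c[2]
def cloud(p):
    v,u=np.mgrid[:400,:640];z=p["z_map"]
    d=np.stack([u,v,np.ones_like(u)],-1)@np.linalg.inv(p["K"]).T*z[...,None]
    return (d-p["t"])@p["R"],z>0
E
python3 - <<'E'
from h import *
for n in("side","top"):
    p=get_image(n);pickle.dump(p,open(f"{n}0.pkl","wb"))
    im=p["image"]
    for q in("shaker","cover","cover_bar","spring_a_tip","paddle_a","vial"):
        for r in recognise(p,q)[:4]: print(n,q,np.round(r["box"]),round(r["score"],2))
    if n=="top": c=im[135:265,250:430]; 
    else: c=im[150:300,240:460]
    cv2.imwrite(f"pics/{n}crop.png",cv2.resize(c,None,fx=3.6,fy=3.6,interpolation=cv2.INTER_CUBIC))
    P,ok=cloud(p)
    if n=="top":
        for v in range(145,252,5): print(v,[tuple(np.round(P[v,u]).astype(int)) for u in (270,300,340,380,408)])
E
```

```text
side shaker [261. 160. 453. 309.] 0.77
side cover [262. 162. 455. 278.] 0.98
side cover_bar [258. 162. 455. 276.] 0.6
side cover_bar [322. 240. 335. 246.] 0.35
side spring_a_tip [395. 274. 514. 378.] 0.66
side paddle_a [322. 238. 332. 249.] 0.22
side vial [231. 134. 258. 183.] 0.72
top shaker [264. 146. 414. 245.] 0.61
top cover [263. 149. 414. 246.] 0.83
top cover_bar [262. 147. 414. 245.] 0.96
145 [(np.int64(797), np.int64(182), np.int64(3)), (np.int64(797), np.int64(80), np.int64(0)), (np.int64(795), np.int64(-57), np.int64(2)), (np.int64(794), np.int64(-196), np.int64(-3)), (np.int64(792), np.int64(-292), np.int64(0))]
150 [(np.int64(738), np.int64(166), np.int64(127)), (np.int64(736), np.int64(73), np.int64(127)), (np.int64(734), np.int64(-50), np.int64(127)), (np.int64(735), np.int64(-175), np.int64(120)), (np.int64(773), np.int64(-290), np.int64(3))]
155 [(np.int64(722), np.int64(166), np.int64(126)), (np.int64(720), np.int64(73), np.int64(127)), (np.int64(719), np.int64(-50), np.int64(125)), (np.int64(718), np.int64(-174), np.int64(124)), (np.int64(715), np.int64(-259), np.in
[... 3852 characters left out ...]
]
240 [(np.int64(472), np.int64(179), np.int64(3)), (np.int64(471), np.int64(82), np.int64(2)), (np.int64(469), np.int64(-49), np.int64(0)), (np.int64(466), np.int64(-180), np.int64(5)), (np.int64(465), np.int64(-273), np.int64(0))]
245 [(np.int64(457), np.int64(180), np.int64(-3)), (np.int64(455), np.int64(82), np.int64(-4)), (np.int64(442), np.int64(-43), np.int64(128)), (np.int64(450), np.int64(-181), np.int64(-3)), (np.int64(449), np.int64(-272), np.int64(-2))]
250 [(np.int64(440), np.int64(179), np.int64(6)), (np.int64(438), np.int64(82), np.int64(3)), (np.int64(436), np.int64(-48), np.int64(2)), (np.int64(434), np.int64(-179), np.int64(1)), (np.int64(432), np.int64(-271), np.int64(2))]
```

View pics/topcrop.png

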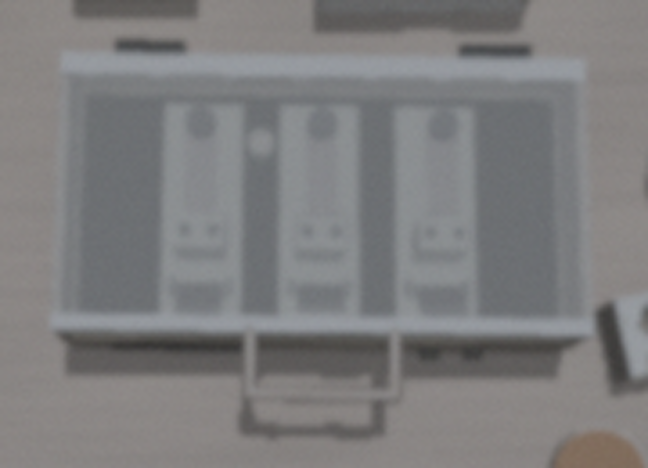

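View pics/sidecrop.png

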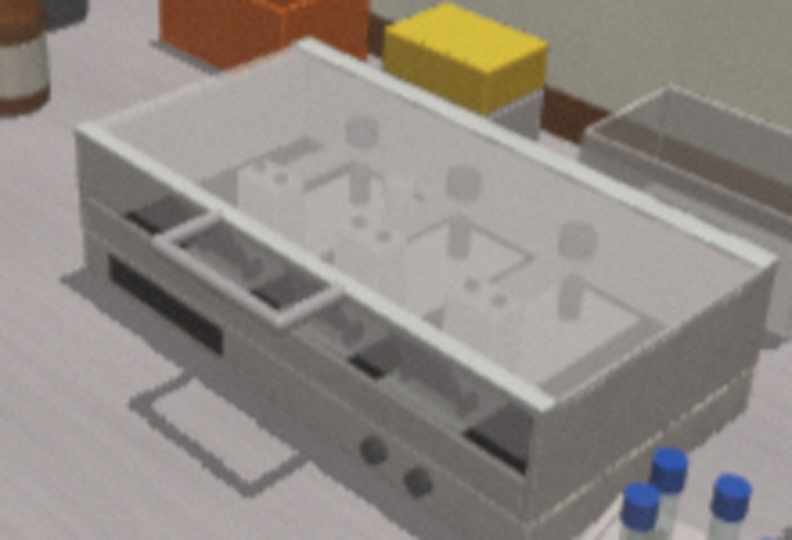

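Run:
```python
from h import *
ps={n:pickle.load(open(f"{n}0.pkl","rb")) for n in("side","top")}
C=[]
for n,p in ps.items():
    P,ok=cloud(p); P=P[ok]; C.append(P)
P=np.vstack(C); s=read_state(); e=s["eef_pos"]; print(e,s["tool_rot"],s["width"])
yaw=s["tool_rot"][2]
tx=np.array([np.cos(yaw),np.sin(yaw)]); ty=np.array([np.sin(yaw),-np.cos(yaw)])
d=P-e
a=d[:,:2]@tx; b=d[:,:2]@ty
m=(np.hypot(a,b)<260)
for z in range(-20,560,15):
    k=m&(abs(d[:,2]-z)<8)
    if k.sum(): 
        A,B=d[k,0],d[k,1]
        print(z,k.sum(),"tx %d..%d ty %d..%d | X %d..%d Y %d..%d"%(a[k].min(),a[k].max(),b[k].min(),b[k].max(),A.min(),A.max(),B.min(),B.max()))
# cover rect
P,ok=cloud(ps["top"])
m=ok&(P[...,2]>112)&(P[...,2]<140); m[:, :255]=0;m[:,420:]=0;m[:140]=0;m[231:]=0
pts=P[m][:,:2].astype(np.float32)
print(cv2.minAreaRect(pts),np.median(P[m][:,2]))
for c in [(62,52),(585,58),(52,330),(592,335),(62,78),(585,82)]:
    print(c,w(ps["top"],250+c[0]/3.6-.36,135+c[1]/3.6-.36,Z=125).round())
for c in [(250,392),(398,395)]: print("bar",w(ps["top"],250+c[0]/3.6-.36,135+c[1]/3.6-.36,Z=129).round())
for c in [(201,122),(322,122),(443,123)]: print("btn",w(ps["top"],250+c[0]/3.6-.36,135+c[1]/3.6-.36,Z=114.5).round())
for c in [(360,130),(464,183),(577,240)]: print("btn side",w(ps["side"],240+c[0]/3.6-.36,150+c[1]/3.6-.36,Z=114.5).round())
```

```text
[280.86237568 586.23731713 193.84944284] [ 3.14149326e+00 -2.58378281e-05  2.69474976e+00] 85.26475000702331
55 76 tx -12..9 ty -59..50 | X -29..31 Y -57..41
70 111 tx -12..9 ty -62..51 | X -29..32 Y -56..43
85 69 tx -13..9 ty -61..52 | X -29..32 Y -58..43
100 148 tx -17..12 ty -78..69 | X -42..40 Y -74..57
115 215 tx -18..16 ty -75..75 | X -42..44 Y -73..62
130 220 tx -21..19 ty -73..71 | X -40..41 Y -71..59
145 306 tx -21..17 ty -72..69 | X -41..39 Y -69..58
160 227 tx -38..27 ty -71..66 | X -39..38 Y -69..57
175 319 tx -39..34 ty -41..7 | X -36..36 Y -40..5
190 352 tx -38..34 ty -41..10 | X -36..36 Y -42..6
205 484 tx -39..34 ty -41..19 | X -36..37 Y -43..18
220 245 tx -39..35 ty -40..12 | X -36..35 Y -40..8
235 378 tx -38..35 ty -41..11 | X -36..37 Y -42..8
250 463 tx -39..35 ty -40..26 | X -37..38 Y -40..12
265 404 tx -37..33 ty -42..15 | X -35..35 Y -42..6
280 419 tx -37..34 ty -38..9 | X -35..35 Y -40..11
295 440 tx -37..40 ty -38..26 | X -35..35 Y -39..40
310 435 tx -37..32 ty -39..10 | X -34..36 Y -38..6
325 407 tx -37..34 ty -38..10 | X -34..35 Y -41..11
340 274 tx -43..36 
[... 600 characters left out ...]
ty -253..-118 | X -75..-21 Y -244..-120
520 693 tx -48..-24 ty -257..-133 | X -77..-30 Y -248..-133
535 775 tx -46..-17 ty -257..-152 | X -78..-39 Y -248..-148
550 671 tx -43..-10 ty -254..-170 | X -77..-45 Y -245..-161
((617.95947265625, -44.92010498046875), (451.54107666015625, 264.77252197265625), 88.6792984008789) 125.17468268915694
(62, 52) [741. 176. 125.]
(585, 58) [ 730. -274.  125.]
(52, 330) [501. 181. 125.]
(592, 335) [ 490. -265.  125.]
(62, 78) [718. 175. 125.]
(585, 82) [ 708. -273.  125.]
bar [447.  19. 129.]
bar [ 443. -102.  129.]
btn [680.  57. 114.]
btn [679. -46. 114.]
btn [ 676. -151.  114.]
btn side [673.  47. 114.]
btn side [669. -59. 114.]
btn side [ 667. -161.  114.]
```

```bash
cat >> h.py <<'E'
from scipy.spatial.transform import Rotation as Ro
def plan(target,yaw=None,n=10,claw=-1,dec=4):
    s=read_state();R=Ro.from_euler("xyz",s["tool_rot"]).as_matrix();e=s["eef_pos"]
    d=(np.array(target,float)-e)/n/1000
    r=0
    if yaw is not None:
        r=-((yaw-s["tool_rot"][2]+np.pi)%(2*np.pi)-np.pi)/n
    rows=[]
    for i in range(n):
        Ri=R@Ro.from_rotvec([0,0,r*i]).as_matrix()
        t=Ri.T@d
        rows.append([claw]+[round(float(x),dec) for x in t]+[round(r,4)])
    print("clk %.2f"%s["clock"],"pos",e.round(1),"rot",np.round(s["tool_rot"],3),"F",s["force"].round(1),"w",round(s["width"],1),"q",s["qpos"].round(2))
    print(str(rows).replace(" ",""))
    return rows
E
python3 - <<'E'
from h import *
plan([445,-41.5,215],1.546,24,-0.2,3)
p=pickle.load(open("side0.pkl","rb"));print(px(p,[280.9,586.2,193.8]),px(p,[280.9,586.2,193.8+13]))
E
python3 - <<'E'
import cv2
i=cv2.imread("pics/side0.png")[50:150,60:150];cv2.imwrite("pics/g.png",cv2.resize(i,None,fx=6,fy=6))
E
```

```text
clk 0.80 pos [280.9 586.2 193.8] rot [ 3.141 -0.     2.695] F [-0.3 -0.3  0.3] w 85.3 q [-1.19  0.63  0.04  1.52 -0.03  1.   -0.02]
[[-0.2,-0.017,-0.021,-0.001,np.float64(0.0479)],[-0.2,-0.018,-0.02,-0.001,np.float64(0.0479)],[-0.2,-0.019,-0.019,-0.001,np.float64(0.0479)],[-0.2,-0.02,-0.018,-0.001,np.float64(0.0479)],[-0.2,-0.021,-0.017,-0.001,np.float64(0.0479)],[-0.2,-0.022,-0.016,-0.001,np.float64(0.0479)],[-0.2,-0.023,-0.015,-0.001,np.float64(0.0479)],[-0.2,-0.023,-0.014,-0.001,np.float64(0.0479)],[-0.2,-0.024,-0.013,-0.001,np.float64(0.0479)],[-0.2,-0.024,-0.011,-0.001,np.float64(0.0479)],[-0.2,-0.025,-0.01,-0.001,np.float64(0.0479)],[-0.2,-0.025,-0.009,-0.001,np.float64(0.0479)],[-0.2,-0.026,-0.008,-0.001,np.float64(0.0479)],[-0.2,-0.026,-0.007,-0.001,np.float64(0.0479)],[-0.2,-0.027,-0.005,-0.001,np.float64(0.0479)],[-0.2,-0.027,-0.004,-0.001,np.float64(0.0479)],[-0.2,-0.027,-0.003,-0.001,np.float64(0.0479)],[-0.2,-0.027,-0.001,-0.001,np.float64(0.0479)],[-0.2,-0.027,-0.0,-0.001,np.float64(0.0479)],[-0.2,-0.027,0.001,-0.001,np.float64(0.0479)],[-0.2,-0.027,0.002,-0.001,np.float64(0.0479)],[-0.2,-0.027,0.004,-0.001,np.float64(0.0479)],[-0.2,-0.027,0.005,-0.001,np.float64(0.0479)],[-0.2,-0.026,0.006,-0.001,np.float64(0.0479)]]
[110.57161014 140.31384927] [109.47482601 136.05700407]
```

View pics/g.png

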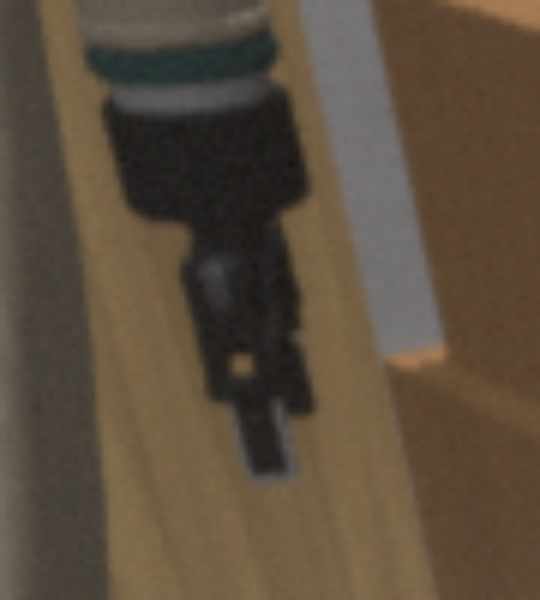

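Call:
send_rows:
  rows:
    - [-0.2,-0.017,-0.021,-0.002,0.048]
    - [-0.2,-0.018,-0.02,-0.001,0.048]
    - [-0.2,-0.019,-0.019,-0.001,0.048]
    - [-0.2,-0.02,-0.018,-0.001,0.048]
    - [-0.2,-0.021,-0.017,-0.001,0.048]
    - [-0.2,-0.022,-0.016,-0.001,0.048]
    - [-0.2,-0.023,-0.015,-0.001,0.048]
    - [-0.2,-0.023,-0.014,-0.001,0.048]
    - [-0.2,-0.024,-0.013,-0.001,0.048]
    - [-0.2,-0.024,-0.011,-0.001,0.048]
    - [-0.2,-0.025,-0.01,-0.001,0.048]
    - [-0.2,-0.025,-0.009,-0.001,0.048]

```text
clock: 1.8
eef_pos: [357.6, 266.8, 205.8]
tool_rot: [3.136, -0.008, 2.103]
force: [-0.6, -0.4, 0.0]
width: 34.2
```

Call:
send_rows:
  rows:
    - [-0.2,-0.026,-0.008,-0.001,0.048]
    - [-0.2,-0.026,-0.007,-0.001,0.048]
    - [-0.2,-0.027,-0.005,-0.001,0.048]
    - [-0.2,-0.027,-0.004,-0.001,0.048]
    - [-0.2,-0.027,-0.003,-0.001,0.048]
    - [-0.2,-0.027,-0.001,-0.001,0.048]
    - [-0.2,-0.027,0,-0.001,0.048]
    - [-0.2,-0.027,0.001,-0.001,0.048]
    - [-0.2,-0.027,0.002,-0.001,0.048]
    - [-0.2,-0.027,0.004,-0.001,0.048]
    - [-0.2,-0.027,0.005,-0.001,0.048]
    - [-0.2,-0.026,0.006,-0.001,0.048]

```text
clock: 2.8
eef_pos: [433.9, -65.5, 218.5]
tool_rot: [3.132, -0.016, 1.5]
force: [0.2, -0.1, 0.5]
width: 34.2
```

Run:
```python
from h import *
plan([445,-41.5,200],1.546,6,-0.2,3)
p=get_image("side");cv2.imwrite("pics/s1.png",p["image"]);e=read_state()["eef_pos"];print(px(p,e),px(p,e+[0,0,34]))
```

```text
clk 2.80 pos [433.9 -65.5 218.5] rot [ 3.132 -0.016  1.5  ] F [ 0.2 -0.1  0.5] w 34.2 q [-0.26  0.32  0.48  2.06 -0.22  0.8   0.28]
[[-0.2,0.004,0.002,0.003,np.float64(-0.0076)],[-0.2,0.004,0.002,0.003,np.float64(-0.0076)],[-0.2,0.004,0.002,0.003,np.float64(-0.0076)],[-0.2,0.004,0.002,0.003,np.float64(-0.0076)],[-0.2,0.004,0.002,0.003,np.float64(-0.0076)],[-0.2,0.004,0.002,0.003,np.float64(-0.0076)]]
[304.38219468 198.14906312] [304.23767466 183.92821297]
```

View pics/s1.png

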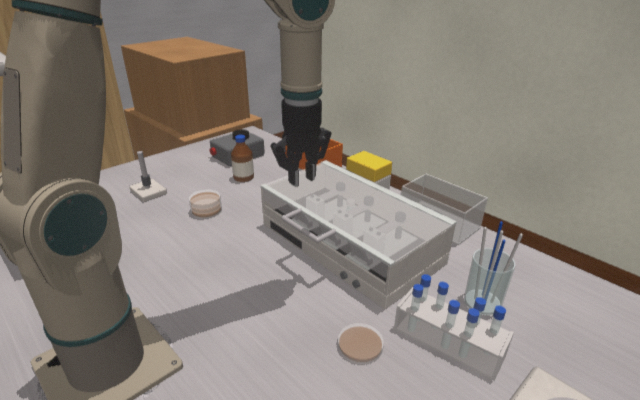

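Run:
```python
from h import *
e=read_state()["eef_pos"];print(e)
for n in("side","top"):
    p=get_image(n);P,ok=cloud(p)
    im=p["image"];u,v=px(p,e).astype(int)
    print(n,px(p,e))
    cv2.imwrite(f"pics/{n}g.png",cv2.resize(im[v-70:v+25,u-50:u+50],None,fx=6,fy=6))
    d=P-e
    m=ok&(np.hypot(d[...,0],d[...,1])<60)&(d[...,2]>-60)&(d[...,2]<130)
    for z in range(-60,130,8):
        k=m&(abs(d[...,2]-z)<4)
        if k.sum():print(z,k.sum(),d[k].min(0).round(),d[k].max(0).round())
```

```text
[435.51826524 -71.83417231 219.14660998]
side [304.38219468 198.14906312]
36 8 [-23.  -8.  37.] [19. 10. 40.]
44 57 [-30. -14.  40.] [30.  8. 48.]
52 70 [-31. -15.  48.] [29.  8. 56.]
60 74 [-32. -15.  56.] [31.  9. 64.]
68 73 [-32. -15.  64.] [30.  9. 72.]
76 62 [-34. -15.  72.] [30.  8. 80.]
84 106 [-50. -17.  80.] [45. 12. 88.]
92 170 [-54. -19.  88.] [50. 14. 96.]
100 132 [-57. -20.  96.] [ 53.  17. 104.]
108 177 [-60. -22. 104.] [ 56.  17. 112.]
116 182 [-59. -21. 112.] [ 57.  18. 120.]
124 136 [-58. -21. 120.] [ 56.   7. 128.]
top [352.36228561 244.39477666]
```

View pics/sideg.png

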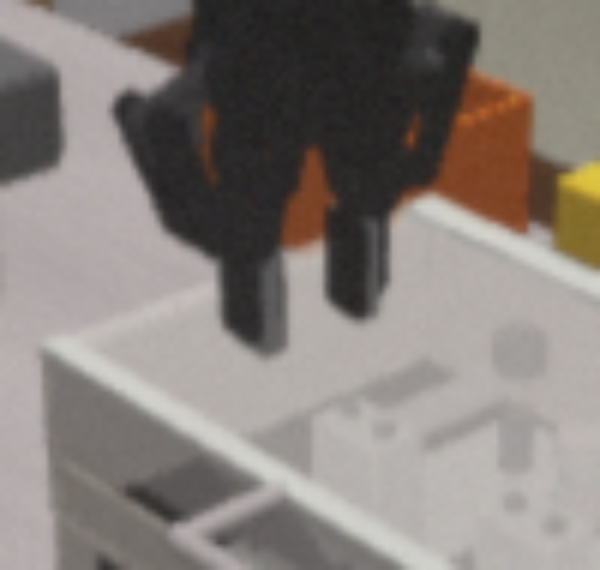

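View pics/topg.png

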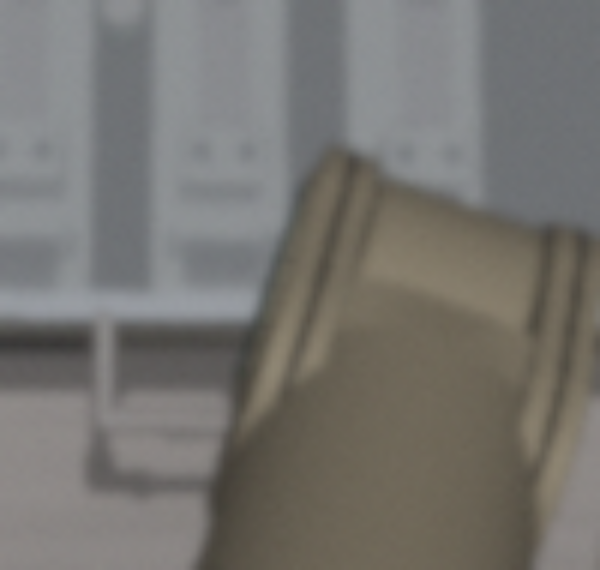

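Run:
```python
from h import *
plan([445.5,-41.5,120],1.546,10,-0.2,3)
```

```text
clk 2.95 pos [434.  -66.2 218.4] rot [ 3.132 -0.015  1.498] F [ 0.4  0.5 -0.1] w 34.2 q [-0.26  0.32  0.48  2.06 -0.22  0.8   0.28]
[[-0.2,0.002,0.001,0.01,np.float64(-0.0048)],[-0.2,0.002,0.001,0.01,np.float64(-0.0048)],[-0.2,0.002,0.001,0.01,np.float64(-0.0048)],[-0.2,0.002,0.001,0.01,np.float64(-0.0048)],[-0.2,0.002,0.001,0.01,np.float64(-0.0048)],[-0.2,0.002,0.001,0.01,np.float64(-0.0048)],[-0.2,0.002,0.001,0.01,np.float64(-0.0048)],[-0.2,0.002,0.001,0.01,np.float64(-0.0048)],[-0.2,0.002,0.001,0.01,np.float64(-0.0048)],[-0.2,0.002,0.001,0.01,np.float64(-0.0048)]]
```

Call:
send_rows:
  rows:
    - [-0.2,0.005,0.0025,0.005,-0.01]
    - [-0.2,0.005,0.0025,0.005,-0.01]
    - [-0.2,0.005,0.0025,0.005,-0.01]
    - [-0.2,0.005,0.0025,0.01,-0.01]
    - [-0.2,0.005,0.0025,0.01,-0.01]
    - [-0.2,0,0,0.01,0]
    - [-0.2,0,0,0.01,0]
    - [-0.2,0,0,0.01,0]
    - [-0.2,0,0,0.01,0]

```text
clock: 3.7
eef_pos: [450.6, -24.0, 138.4]
tool_rot: [3.13, -0.021, 1.579]
force: [0.6, 1.2, 0.3]
width: 34.2
```

Run:
```python
from h import *
p=get_image("side");e=read_state()["eef_pos"]
im=p["image"];u,v=px(p,e).astype(int);print(e,u,v)
cv2.imwrite("pics/g2.png",cv2.resize(im[v-70:v+30,u-60:u+60],None,fx=6,fy=6))
plan([445.5,-41.5,75],1.546,5,-0.2,3)
```

```text
[449.18119988 -23.45310715 136.80662857] 294 219
clk 3.75 pos [449.2 -23.5 136.8] rot [ 3.134 -0.021  1.579] F [-0.4  1.4 -1.9] w 34.2 q [-0.25  0.46  0.37  2.13 -0.33  0.6   0.36]
[[-0.2,-0.004,-0.001,0.012,np.float64(0.0067)],[-0.2,-0.004,-0.001,0.012,np.float64(0.0067)],[-0.2,-0.004,-0.001,0.012,np.float64(0.0067)],[-0.2,-0.004,-0.001,0.012,np.float64(0.0067)],[-0.2,-0.004,-0.001,0.012,np.float64(0.0067)]]
```

View pics/g2.png

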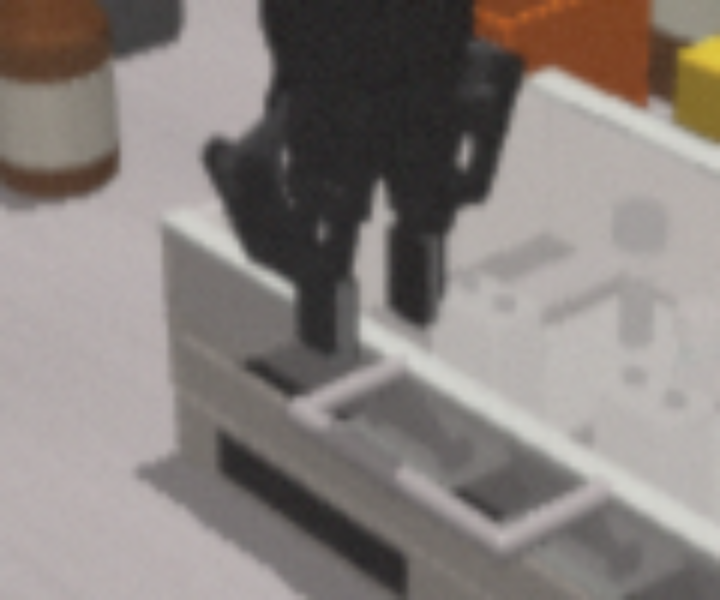

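Run:
```python
from h import *
p=get_image("side");e=read_state()["eef_pos"]
im=p["image"];u,v=px(p,e).astype(int);print(e,u,v)
cv2.imwrite("pics/g3.png",cv2.resize(im[v-30:v+20,u-30:u+36],None,fx=12,fy=12,interpolation=cv2.INTER_NEAREST))
P,ok=cloud(p)
for vv in range(v-12,v+14,2): print(vv,P[vv,u-10:u+14:3].round().astype(int).tolist())
```

```text
[449.22958204 -23.98145403 137.76597261] 295 219
207 [[421, -24, 182], [423, -32, 185], [428, -35, 184], [501, 41, 120], [501, 29, 126], [504, 21, 128], [510, 17, 127], [518, 14, 125]]
209 [[500, 74, 100], [426, -28, 177], [427, -37, 180], [501, 41, 114], [491, 17, 129], [497, 13, 129], [504, 10, 127], [509, 4, 128]]
211 [[501, 76, 93], [500, 63, 99], [503, 54, 102], [482, 18, 127], [489, 14, 126], [496, 12, 124], [499, 5, 126], [505, 0, 126]]
213 [[503, 79, 85], [464, 19, 129], [471, 17, 126], [478, 14, 125], [486, 11, 123], [499, 16, 115], [498, 4, 121], [498, -8, 126]]
215 [[452, 16, 129], [460, 15, 126], [468, 13, 124], [478, 14, 119], [499, 27, 104], [499, 15, 109], [499, 4, 115], [500, -5, 118]]
217 [[447, 10, 129], [457, 11, 124], [500, 52, 86], [500, 40, 92], [499, 27, 98], [499, 16, 104], [500, 5, 108], [498, -8, 115]]
219 [[445, 7, 125], [447, -1, 129], [534, 93, 46], [500, 40, 85], [498, 26, 93], [500, 18, 96], [498, 4, 103], [498, -7, 109]]
221 [[443, 6, 121], [444, -4, 125], [444, -15, 131], [533, 80, 46], [499, 28, 86], [500, 17, 91], [497, 2, 99], [497, -8, 104]]
223 [[503, 80, 53], [443, -5, 121], [441, -19, 129], [444, -26, 131], [535, 69, 44], [498, 15, 87], [499, 5, 91], [499, -6, 96]]
225 [[501, 78, 48], [500, 65, 55], [442, -18, 122], [442, -28, 127], [445, -35, 129], [451, -39, 128], [497, 3, 87], [497, -8, 92]]
227 [[503, 80, 41], [501, 66, 48], [499, 52, 56], [442, -28, 121], [441, -39, 127], [446, -44, 128], [451, -49, 127], [539, 38, 44]]
229 [[501, 79, 35], [500, 65, 43], [500, 53, 49], [502, 43, 53], [441, -39, 122], [442, -49, 126], [444, -56, 129], [450, -61, 129]]
231 [[498, 76, 32], [502, 67, 35], [499, 52, 44], [502, 44, 47], [500, 29, 54], [442, -48, 120], [443, -58, 125], [446, -64, 127]]
```

View pics/g3.png

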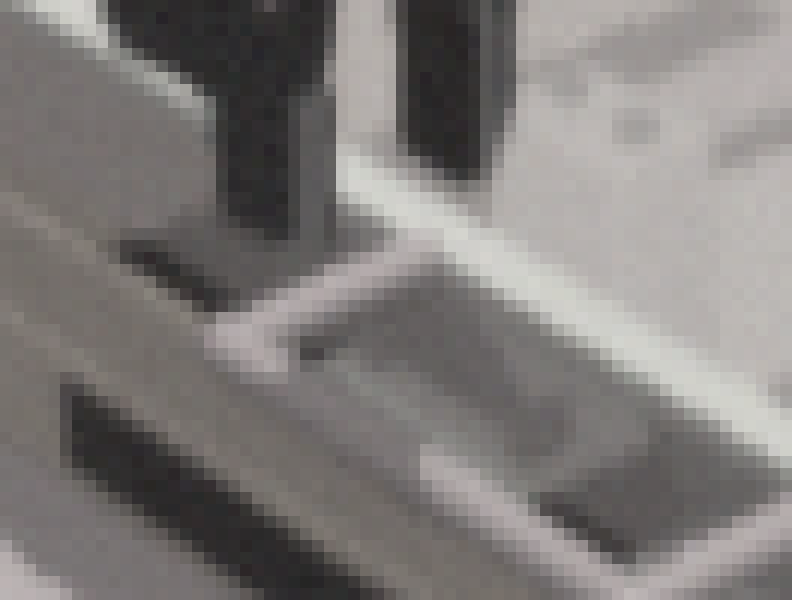

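Call:
send_rows:
  rows:
    - [-0.2,-0.003,-0.001,0.008,0.006]
    - [-0.2,-0.004,-0.001,0.012,0.006]
    - [-0.2,-0.004,-0.001,0.012,0.006]
    - [-0.2,-0.003,0,0.012,0.006]
    - [-0.2,-0.002,0,0.01,0.006]
    - [-0.2,0,0,0.006,0]
    - [-0.2,0,0,0,0]

```text
clock: 4.38
eef_pos: [448.7, -35.5, 74.6]
tool_rot: [3.13, -0.022, 1.555]
force: [0.2, 0.5, -0.1]
width: 34.1
```

Run:
```python
from h import *
p=get_image("side");e=read_state()["eef_pos"]
im=p["image"];u,v=px(p,e).astype(int);print(e,u,v)
cv2.imwrite("pics/g4.png",cv2.resize(im[v-70:v+30,u-60:u+60],None,fx=6,fy=6))
plan([445.5,-41.5,72],1.546,2,-0.2,3)
P,ok=cloud(p)
d=P-e
m=ok&(np.hypot(d[...,0],d[...,1])<60)&(d[...,2]>-60)&(d[...,2]<90)
for z in range(0,90,8):
        k=m&(abs(d[...,2]-z)<4)
        if k.sum():print(z,k.sum(),d[k].min(0).round(),d[k].max(0).round())
```

```text
[448.95491456 -35.5413824   75.08268949] 298 243
clk 4.43 pos [449.  -35.5  75.1] rot [ 3.13  -0.022  1.555] F [-0.2 -0.2  1.2] w 33.8 q [-0.15  0.57  0.27  2.18 -0.42  0.43  0.44]
[[-0.2,-0.003,-0.002,0.001,np.float64(0.0046)],[-0.2,-0.003,-0.002,0.001,np.float64(0.0046)]]
8 8 [ 48. -18.   8.] [52. 17. 12.]
16 33 [ 46. -24.  12.] [51. 18. 20.]
24 38 [ 46. -35.  20.] [52. 14. 28.]
32 38 [ 47. -36.  28.] [51. 12. 36.]
40 66 [-23. -41.  36.] [52. 13. 44.]
48 170 [-31. -59.  44.] [60. 48. 52.]
56 130 [-31. -59.  52.] [59. 48. 60.]
64 58 [-31. -14.  60.] [30.  9. 68.]
72 50 [-33. -14.  68.] [28.  9. 76.]
80 51 [-44. -16.  76.] [42. 10. 84.]
88 80 [-50. -16.  84.] [49. 10. 90.]
```

View pics/g4.png

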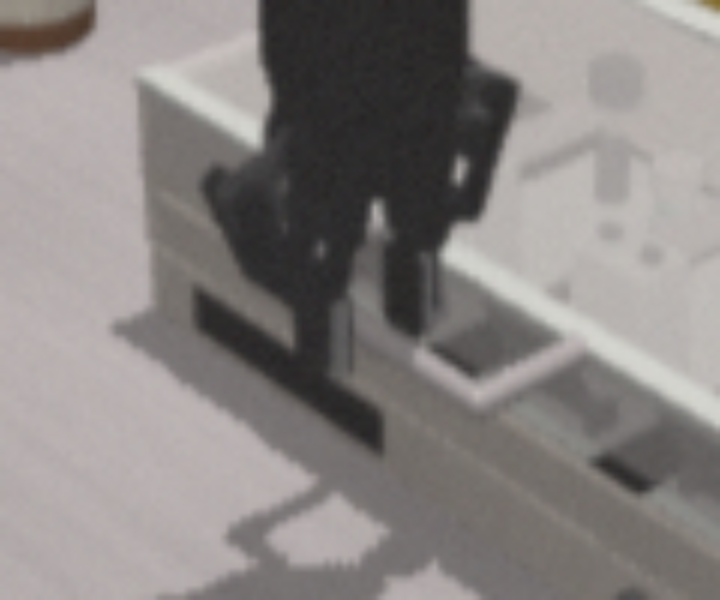

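Call:
send_rows:
  rows:
    - [-0.2,-0.002,-0.003,0.008,0]
    - [-0.2,-0.001,-0.001,0.004,0]
    - [-1,0,0,0,0]
    - [-1,0,0,0,0]
    - [-1,0,0,0,0]
    - [-1,0,0,0,0]
    - [-1,0,0,0,0]

```text
clock: 5.02
eef_pos: [447.9, -37.6, 65.3]
tool_rot: [3.124, -0.022, 1.556]
force: [0.2, -0.7, -0.9]
width: 10.1
```

Call:
send_rows:
  rows:
    - [-1,0,0,-0.01,0]
    - [-1,0,0.001,-0.015,0]
    - [-1,0,0.002,-0.015,0]
    - [-1,0,0.003,-0.015,0]

```text
clock: 5.35
eef_pos: [453.6, -37.8, 120.5]
tool_rot: [3.125, -0.023, 1.556]
force: [1.2, 1.8, -1.9]
width: 9.9
```

```bash
cat >> h.py <<'E'
def arc(a1,n,claw=-1,x0=447.9,z0=65.3,r=290,y=-37.6):
    s=read_state();e=s["eef_pos"];R=Ro.from_euler("xyz",s["tool_rot"]).as_matrix()
    th=np.arctan2(e[2]-z0,r-(e[0]-x0));print("theta",th,"r",np.hypot(e[2]-z0,r-(e[0]-x0)),"F",s["force"].round(1),e.round(1),s["tool_rot"].round(3),s["width"].round(1))
    A=np.linspace(th,a1,n+1);cur=e
    for a in A[1:]:
        t=np.array([x0+r*(1-np.cos(a)),y,z0+r*np.sin(a)]);print([claw]+(R.T@(t-cur)/1000).round(3).tolist()+[0]);cur=t
E
python3 -c "
from h import *
arc(0.7,8)"
```

```text
Traceback (most recent call last):
  File "h.py", line 35, in arc
    th=np.arctan2(e[2]-z0,r-(e[0]-x0));print("theta",th,"r",np.hypot(e[2]-z0,r-(e[0]-x0)),"F",s["force"].round(1),e.round(1),s["tool_rot"].round(3),s["width"].round(1))
                                                                                                                                                    ^^^^^^^^^^^^^^^^
AttributeError: 'float' object has no attribute 'round'
```

```bash
sed -i 's/s\["width"\].round(1))$/s["width"])/' h.py
python3 -c "
from h import *
p=get_image('side');cv2.imwrite('pics/s5.png',p['image'])
arc(0.7,8)"
```

```text
theta 0.19950204062676194 r 289.48596126536825 F [-3.6  0.4  1.7] [454.2 -37.7 122.7] [ 3.124 -0.024  1.556] 9.823146053223178
[-1, 0.001, 0.004, -0.018, 0]
[-1, 0.0, 0.006, -0.017, 0]
[-1, 0.0, 0.007, -0.017, 0]
[-1, 0.0, 0.008, -0.016, 0]
[-1, 0.001, 0.009, -0.016, 0]
[-1, 0.001, 0.01, -0.015, 0]
[-1, 0.001, 0.011, -0.015, 0]
[-1, 0.001, 0.011, -0.014, 0]
```

View pics/s5.png

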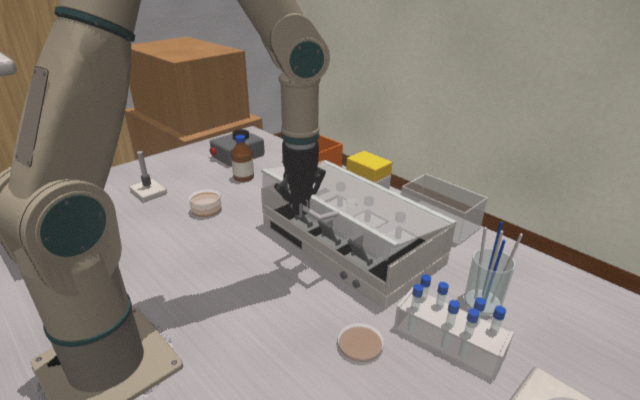

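The cover has lifted with the grip: its front edge in the side view is raised, and the paddles now show underneath at (300–370, 225–250).

Call:
send_rows:
  rows:
    - [-1,0,0.004,-0.018,0]
    - [-1,0,0.006,-0.017,0]
    - [-1,0,0.007,-0.017,0]
    - [-1,0,0.008,-0.016,0]
    - [-1,0,0.009,-0.016,0]
    - [-1,0,0.01,-0.015,0]
    - [-1,0,0.011,-0.015,0]

```text
clock: 5.98
eef_pos: [506.3, -39.1, 239.8]
tool_rot: [3.127, -0.025, 1.557]
force: [4.6, -0.1, -5.9]
width: 9.9
```

```bash
python3 -c "
from h import *
p=get_image('side');cv2.imwrite('pics/s6.png',p['image'])
arc(1.3,11)"
```

```text
theta 0.6582526359761455 r 289.95704255892656 F [-3.1  0.3  5.9] [508.5 -39.1 242.7] [ 3.124 -0.025  1.557] 9.886123635242537
[-1, 0.002, 0.011, -0.013, 0]
[-1, 0.0, 0.012, -0.012, 0]
[-1, 0.0, 0.012, -0.012, 0]
[-1, 0.0, 0.013, -0.011, 0]
[-1, 0.0, 0.014, -0.01, 0]
[-1, 0.0, 0.014, -0.009, 0]
[-1, 0.0, 0.015, -0.008, 0]
[-1, 0.0, 0.015, -0.007, 0]
[-1, 0.0, 0.016, -0.007, 0]
[-1, 0.0, 0.016, -0.006, 0]
[-1, 0.0, 0.016, -0.005, 0]
```

View pics/s6.png

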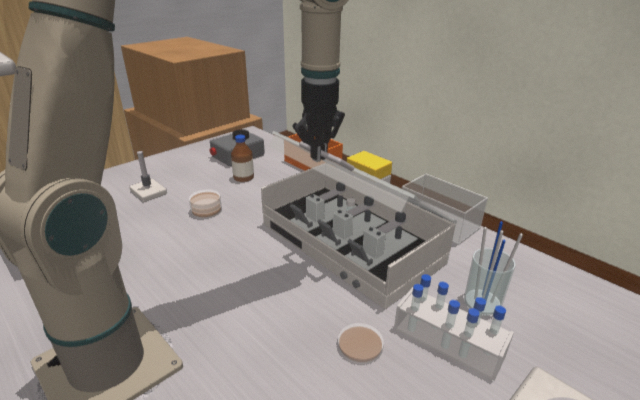

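Call:
send_rows:
  rows:
    - [-1,0.001,0.011,-0.013,0]
    - [-1,0,0.012,-0.012,0]
    - [-1,0,0.012,-0.012,0]
    - [-1,0,0.013,-0.011,0]
    - [-1,0,0.014,-0.01,0]

```text
clock: 6.45
eef_pos: [565.9, -40.7, 300.5]
tool_rot: [3.134, -0.025, 1.556]
force: [-5.9, 0.0, 7.0]
width: 9.7
```

```bash
python3 -c "
from h import *
arc(1.38,8)"
```

```text
theta 0.9393831080769899 r 291.3440507358819 F [-5.9  0.   7. ] [565.9 -40.7 300.5] [ 3.134 -0.025  1.556] 9.742125523172163
[-1, 0.003, 0.014, -0.008, 0]
[-1, 0.0, 0.014, -0.008, 0]
[-1, 0.0, 0.014, -0.007, 0]
[-1, 0.0, 0.015, -0.007, 0]
[-1, 0.0, 0.015, -0.006, 0]
[-1, 0.0, 0.015, -0.005, 0]
[-1, 0.0, 0.015, -0.004, 0]
[-1, 0.0, 0.016, -0.003, 0]
```

Call:
send_rows:
  rows:
    - [-1,0.001,0.014,-0.008,0]
    - [-1,0,0.014,-0.008,0]
    - [-1,0,0.014,-0.007,0]
    - [-1,0,0.014,-0.006,0]
    - [-1,0,0.013,-0.005,0]

```text
clock: 6.87
eef_pos: [630.4, -42.4, 337.6]
tool_rot: [-3.137, -0.027, 1.555]
force: [-1.9, -0.4, 8.0]
width: 9.9
```

```bash
python3 -c "
from h import *
p=get_image('side');cv2.imwrite('pics/s7.png',p['image'])
arc(1.38,4)"
```

```text
theta 1.2062909955355612 r 292.9958123011418 F [0.6 0.2 6.9] [633.5 -42.5 339. ] [-3.141 -0.026  1.556] 9.911793180897442
[-1, 0.005, 0.013, -0.001, 0]
[-1, 0.0, 0.012, -0.004, 0]
[-1, 0.0, 0.012, -0.003, 0]
[-1, 0.0, 0.012, -0.003, 0]
```

View pics/s7.png

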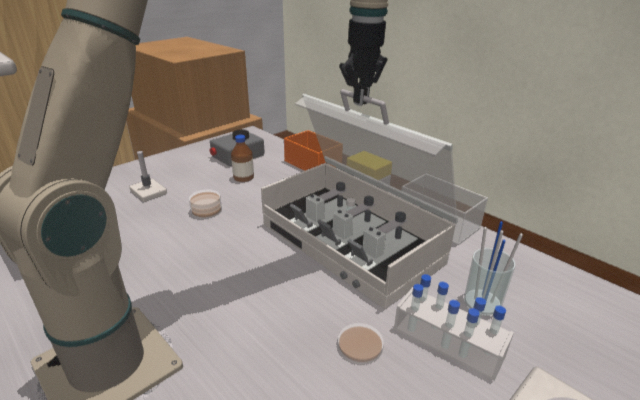

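Call:
send_rows:
  rows:
    - [-1,0.001,0.012,-0.002,0]
    - [-1,0,0.011,-0.003,0]
    - [-1,0,0.008,-0.002,0]
    - [-0.3,0,0,0,0]
    - [-0.3,0,0,0,0]
    - [-0.3,0,0,-0.005,0]
    - [-0.3,0,0,-0.015,0]
    - [-0.3,0,0,-0.02,0]
    - [-0.3,0,0,-0.02,0]
    - [-0.3,0,0,-0.02,0]

```text
clock: 7.75
eef_pos: [661.4, -43.4, 425.3]
tool_rot: [-3.131, -0.028, 1.557]
force: [-0.2, -1.3, -0.2]
width: 30.0
```

```bash
python3 -c "
from h import *
p=get_image('side');cv2.imwrite('pics/s8.png',p['image'])
plan([700,-42,450],None,1)"
```

```text
clk 7.80 pos [662.9 -44.  430. ] rot [-3.138 -0.027  1.557] F [-0.3 -0.2  2.6] w 30.1 q [-0.18  0.56  0.46  1.05 -0.26  1.59  0.2 ]
[[-1,0.0031,0.037,-0.0201,0]]
```

View pics/s8.png

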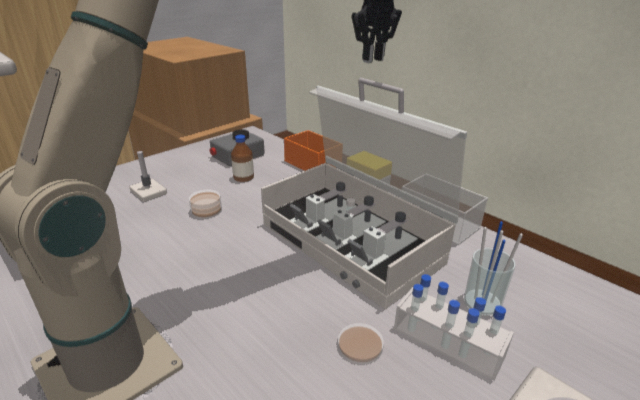

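Call:
send_rows:
  rows:
    - [-1,0,0.01,-0.025,0]
    - [-1,0,0.015,-0.03,0]
    - [-1,0,0.02,-0.03,0]
    - [-1,0,0.02,-0.03,0]
    - [-1,0,0.02,-0.03,0]
    - [-1,0,0.02,-0.03,0]

```text
clock: 8.3
eef_pos: [719.6, -47.8, 540.2]
tool_rot: [3.105, -0.021, 1.553]
force: [-1.2, 0.3, -0.9]
width: -0.2
```

```bash
python3 -c "
from h import *
plan([700,-42,450],None,1)"
```

```text
clk 8.30 pos [719.6 -47.8 540.2] rot [ 3.105 -0.021  1.553] F [-1.2  0.3 -0.9] w -0.2 q [ 0.01  0.71  0.12  0.42 -0.11  1.98  0.04]
[[-1,0.0036,-0.023,0.0895,0]]
```

Call:
send_rows:
  rows:
    - [-1,0,0.01,-0.02,0]
    - [-1,0,0.01,-0.02,0]
    - [-1,0,0.01,-0.02,0]

```text
clock: 8.55
eef_pos: [719.0, -47.3, 567.0]
tool_rot: [3.057, -0.02, 1.553]
force: [0.1, -0.0, 0.1]
width: 0.0
```

```bash
cat >> h.py <<'E'
def tz():
    s=read_state();R=Ro.from_euler("xyz",s["tool_rot"]).as_matrix();print("tool x",R[:,0].round(3),"y",R[:,1].round(3),"z",R[:,2].round(3))
E
python3 -c "
from h import *
plan([700,-42,450],None,1);tz()"
```

```text
clk 8.55 pos [719.  -47.3 567. ] rot [ 3.057 -0.02   1.553] F [ 0.1 -0.   0.1] w 0.0 q [ 0.01  0.68  0.14  0.4  -0.13  1.98  0.04]
[[-1,0.0027,-0.0289,0.115,0]]
tool x [0.017 1.    0.02 ] y [ 0.996 -0.019  0.085] z [ 0.085  0.018 -0.996]
```

Call:
send_rows:
  rows:
    - [-1,0,0.01,-0.02,0]
    - [-1,0,0.01,-0.02,0]
    - [-1,0,0.01,-0.02,0]
    - [-1,0,0.01,-0.02,0]
    - [-1,0,0.01,-0.02,0]
    - [-1,0,0.01,-0.02,0]

```text
clock: 9.05
eef_pos: [710.4, -45.8, 627.3]
tool_rot: [2.953, -0.012, 1.551]
force: [0.3, 0.3, 0.0]
width: 0.4
```

```bash
python3 -c "
from h import *
plan([700,-42,450],None,1);tz()"
```

```text
clk 9.05 pos [710.4 -45.8 627.3] rot [ 2.953 -0.012  1.551] F [0.3 0.3 0. ] w 0.4 q [-0.    0.62  0.16  0.36 -0.14  1.98  0.04]
[[-1,0.0013,-0.0435,0.1722,0]]
tool x [0.02  1.    0.012] y [ 0.982 -0.022  0.187] z [ 0.187  0.009 -0.982]
```

Call:
send_rows:
  rows:
    - [-1,0,0.01,-0.02,0]
    - [-1,0,0.01,-0.02,0]
    - [-1,0,0.01,-0.02,0]
    - [-1,0,0.01,-0.02,0]
    - [-1,0,0.01,-0.02,0]
    - [-1,0,0.01,-0.02,0]
    - [-1,0,0.01,-0.02,0]

```text
clock: 9.63
eef_pos: [691.1, -43.3, 699.6]
tool_rot: [2.832, -0.008, 1.55]
force: [0.2, 1.5, -0.1]
width: -0.1
```

```bash
python3 -c "
from h import *
plan([700,-42,450],None,1);tz()"
```

```text
clk 9.63 pos [691.1 -43.3 699.6] rot [ 2.832 -0.008  1.55 ] F [ 0.2  1.5 -0.1] w -0.1 q [-0.01  0.54  0.19  0.31 -0.15  1.98  0.03]
[[-1,-0.0006,-0.0677,0.2404,0]]
tool x [0.021 1.    0.008] y [ 0.952 -0.022  0.305] z [ 0.305  0.002 -0.952]
```

```bash
sed -i 's/def plan(target,yaw=None,n=10,claw=-1,dec=4):/def plan(target,yaw=None,n=10,claw=-1,dec=4,roll=None):/; s/^    rows=\[\]/    if roll is not None: r=roll\/n\n    rows=[]/' h.py; sed -i 's/\[round(r,4)\]/[round(float(r),4)]/; s/print(str(rows).replace(" ",""))/print(str(rows))/' h.py
python3 -c "
from h import *
plan([520,58,420],None,16,-1,3,1.571)"
```

```text
clk 9.63 pos [691.1 -43.3 699.6] rot [ 2.832 -0.008  1.55 ] F [ 0.2  1.5 -0.1] w -0.1 q [-0.01  0.54  0.19  0.31 -0.15  1.98  0.03]
[[-1, 0.006, -0.016, 0.013, 0.0982], [-1, 0.004, -0.016, 0.013, 0.0982], [-1, 0.003, -0.017, 0.013, 0.0982], [-1, 0.001, -0.017, 0.013, 0.0982], [-1, -0.0, -0.017, 0.013, 0.0982], [-1, -0.002, -0.017, 0.013, 0.0982], [-1, -0.004, -0.016, 0.013, 0.0982], [-1, -0.005, -0.016, 0.013, 0.0982], [-1, -0.007, -0.015, 0.013, 0.0982], [-1, -0.008, -0.015, 0.013, 0.0982], [-1, -0.01, -0.014, 0.013, 0.0982], [-1, -0.011, -0.013, 0.013, 0.0982], [-1, -0.012, -0.011, 0.013, 0.0982], [-1, -0.013, -0.01, 0.013, 0.0982], [-1, -0.014, -0.009, 0.013, 0.0982], [-1, -0.015, -0.007, 0.013, 0.0982]]
```

Call:
send_rows:
  rows:
    - [-1,0.006,-0.016,0.013,0.098]
    - [-1,0.004,-0.016,0.013,0.098]
    - [-1,0.003,-0.017,0.013,0.098]
    - [-1,0.001,-0.017,0.013,0.098]
    - [-1,0,-0.017,0.013,0.098]
    - [-1,-0.002,-0.017,0.013,0.098]
    - [-1,-0.004,-0.016,0.013,0.098]
    - [-1,-0.005,-0.016,0.013,0.098]

```text
clock: 10.3
eef_pos: [606.5, 5.4, 570.8]
tool_rot: [2.906, -0.249, 0.774]
force: [-0.5, -0.2, 1.0]
width: 0.1
```

```bash
python3 -c "
from h import *
tz();plan([520,58,420],None,8,-1,3,0.785)"
```

```text
tool x [0.693 0.677 0.246] y [ 0.638 -0.736  0.226] z [ 0.335  0.    -0.942]
clk 10.30 pos [606.5   5.4 570.8] rot [ 2.906 -0.249  0.774] F [-0.5 -0.2  1. ] w 0.1 q [-0.3   0.18  0.31  1.27 -0.05  1.36 -0.84]
[[-1, -0.008, -0.016, 0.014, 0.0981], [-1, -0.009, -0.015, 0.014, 0.0981], [-1, -0.011, -0.014, 0.014, 0.0981], [-1, -0.012, -0.013, 0.014, 0.0981], [-1, -0.013, -0.012, 0.014, 0.0981], [-1, -0.014, -0.01, 0.014, 0.0981], [-1, -0.015, -0.009, 0.014, 0.0981], [-1, -0.016, -0.007, 0.014, 0.0981]]
```

Call:
send_rows:
  rows:
    - [-1,-0.008,-0.016,0.014,0.098]
    - [-1,-0.009,-0.015,0.014,0.098]
    - [-1,-0.011,-0.014,0.014,0.098]
    - [-1,-0.012,-0.013,0.014,0.098]
    - [-1,-0.013,-0.012,0.014,0.098]
    - [-1,-0.014,-0.01,0.014,0.098]
    - [-1,-0.015,-0.009,0.014,0.098]
    - [-1,-0.016,-0.007,0.014,0.098]

```text
clock: 10.97
eef_pos: [514.9, 61.2, 419.6]
tool_rot: [-3.105, -0.35, -0.089]
force: [0.2, -0.1, -0.2]
width: 0.2
```

Run:
```python
from h import *
tz();plan([520,58,420],None,8,-1,3)
for n in("side","top"):
    p=get_image(n);pickle.dump(p,open(n+"1.pkl","wb"));im=p["image"];cv2.imwrite(f"pics/{n}9.png",im)
    c=im[135:265,250:430] if n=="top" else im[70:320,240:500]
    cv2.imwrite(f"pics/{n}9c.png",cv2.resize(c,None,fx=4 if n=="top" else 3,fy=4 if n=="top" else 3,interpolation=cv2.INTER_CUBIC))
    for q in("spring_a_tip","paddle_a","cover","cover_bar"):
        for r in recognise(p,q)[:4]: print(n,q,np.round(r["box"]),round(r["score"],2))
```

```text
tool x [ 0.936 -0.083  0.343] y [-0.076 -0.997 -0.034] z [ 0.344  0.006 -0.939]
clk 10.97 pos [514.9  61.2 419.6] rot [-3.105 -0.35  -0.089] F [ 0.2 -0.1 -0.2] w 0.2 q [-0.51  0.03  0.29  1.84  0.07  0.93 -1.9 ]
[[-1, 0.001, 0.0, 0.0, 0.0], [-1, 0.001, 0.0, 0.0, 0.0], [-1, 0.001, 0.0, 0.0, 0.0], [-1, 0.001, 0.0, 0.0, 0.0], [-1, 0.001, 0.0, 0.0, 0.0], [-1, 0.001, 0.0, 0.0, 0.0], [-1, 0.001, 0.0, 0.0, 0.0], [-1, 0.001, 0.0, 0.0, 0.0]]
side spring_a_tip [379. 211. 406. 234.] 0.57
side paddle_a [290. 203. 308. 226.] 0.72
side paddle_a [346. 211. 416. 269.] 0.65
side paddle_a [319. 221. 336. 241.] 0.64
side paddle_a [349. 237. 367. 260.] 0.49
side cover [310.  77. 464. 224.] 0.78
side cover [228. 133. 257. 182.] 0.16
side cover_bar [311.  77. 466. 222.] 0.87
top spring_a_tip [364. 167. 380. 198.] 0.81
top paddle_a [299. 164. 310. 191.] 0.74
top paddle_a [367. 216. 379. 223.] 0.45
top cover [254. 127. 430. 152.] 0.66
top cover [416. 206. 486. 242.] 0.38
top cover_bar [252. 126. 431. 149.] 0.74
top cover_bar [430. 151. 469. 191.] 0.72
```

View pics/side9.png

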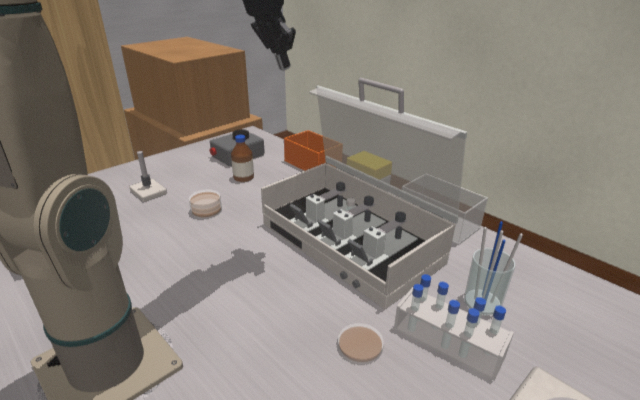

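View pics/top9.png

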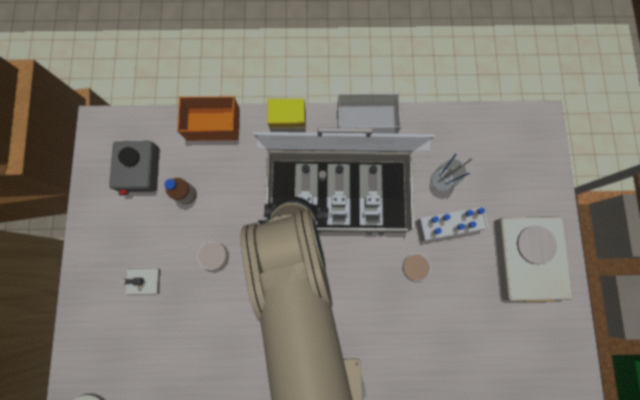

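View pics/side9c.png

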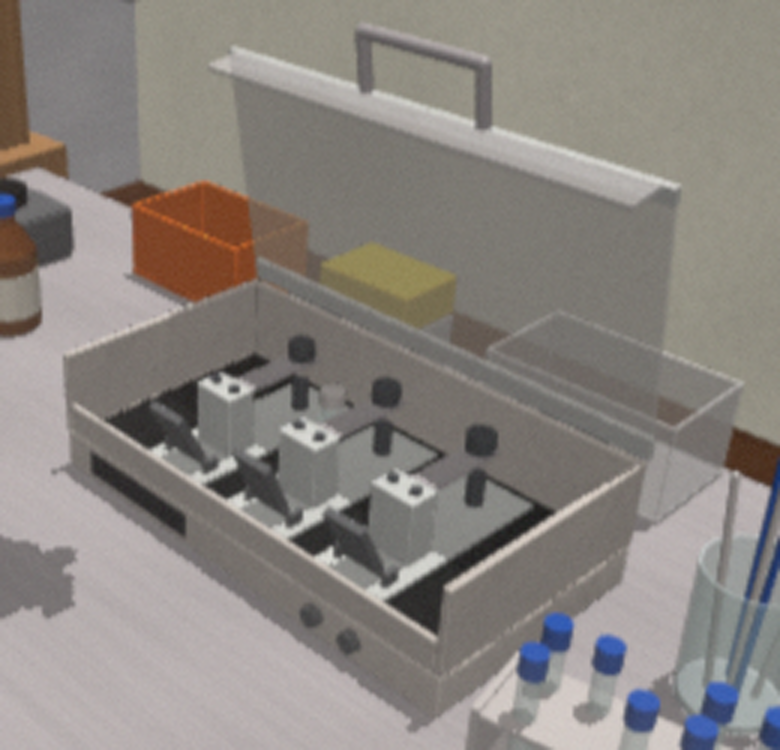

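Run:
```python
from h import *
p=pickle.load(open("side1.pkl","rb"));P,ok=cloud(p)
for b in [(682,58),(680,-46),(677,-151)]:
    m=ok&(np.hypot(P[...,0]-b[0],P[...,1]-b[1])<25)&(P[...,2]>100)&(P[...,2]<125)
    q=P[m];t=q[q[:,2]>112]
    print(b,len(q),q.min(0).round(),q.max(0).round(),t.mean(0).round(1) if len(t) else None,len(t))
for n in("top","side"):
    p2=pickle.load(open(n+"1.pkl","rb"));Q,ok2=cloud(p2)
    m=ok2&(Q[...,0]>600)&(Q[...,0]<800)&(Q[...,1]>-300)&(Q[...,1]<220)&(Q[...,2]>130)
    m&=~((abs(Q[...,1]+200)>400))
    for z in range(140,430,20):
        k=m&(abs(Q[...,2]-z)<10)
        if k.sum(): print(n,z,k.sum(),Q[k][:,0].min().round(),np.percentile(Q[k][:,0],[5,50,95]).round(),Q[k][:,1].min().round(),Q[k][:,1].max().round())
s=read_state();e=s["eef_pos"];R=Ro.from_euler("xyz",s["tool_rot"]).as_matrix()
d=(P-e)@R
m=ok&(np.hypot(d[...,0],d[...,1])<110)&(d[...,2]<40)&(d[...,2]>-420)
for z in range(30,-420,-12):
    k=m&(abs(d[...,2]-z)<6)
    if k.sum():print(z,k.sum(),d[k].min(0).round(),d[k].max(0).round())
```

```text
(682, 58) 67 [671.  44. 100.] [695.  69. 116.] [683.   55.3 114.4] 32
(680, -46) 80 [668. -61. 100.] [694. -36. 117.] [680.2 -49.4 114.5] 37
(677, -151) 96 [ 666. -166.  100.] [ 691. -141.  117.] [ 678.2 -153.9  114.2] 49
top 140 40 729.0 [730. 737. 739.] -166.0 171.0
top 320 2 707.0 [707. 708. 709.] 177.0 177.0
top 340 199 656.0 [658. 665. 683.] -271.0 177.0
top 360 2764 655.0 [663. 683. 701.] -271.0 177.0
top 380 18 685.0 [686. 689. 694.] -109.0 19.0
top 400 117 683.0 [683. 686. 696.] -111.0 18.0
top 420 176 683.0 [685. 689. 693.] -111.0 16.0
side 140 836 724.0 [727. 733. 740.] -275.0 177.0
side 160 862 721.0 [724. 730. 737.] -275.0 178.0
side 180 883 717.0 [721. 726. 733.] -275.0 176.0
side 200 925 714.0 [717. 723. 730.] -274.0 178.0
side 220 958 710.0 [714. 719. 726.] -275.0 177.0
side 240 967 707.0 [710. 716. 723.] -274.0 176.0
side 260 1025 704.0 [707. 713. 720.] -274.0 177.0
side 280 1056 701.0 [703. 709. 716.] -274.0 177.0
side 300 1090 697.0 [700. 706. 713.] -274.0 178.0
side 320 1049 694.0 [697. 702. 709.] -273.0 176.0
side 340 377 655.0 [657. 664. 696.] -274.0 168.0
side 360 1617 655.0 [662. 683. 702.] -274.0 178.0
side 380 91 687.0 [688. 692. 697.] -116.0 16.0
side 400 228 681.0 [683. 687. 693.] -115.0 17.0
side 420 77 683.0 [685. 689. 693.] -112.0 13.0
-42 48 [-13.  -8. -48.] [ 10.  13. -37.]
-54 70 [-13.  -9. -60.] [  6.  15. -48.]
-66 69 [-14. -10. -72.] [  6.  15. -60.]
-78 57 [-15. -25. -84.] [  9.  31. -72.]
-90 147 [-16. -39. -96.] [ 11.  39. -84.]
-102 162 [ -19.  -49. -108.] [ 10.  50. -96.]
-114 199 [ -19.  -59. -120.] [  11.   60. -108.]
-126 263 [ -21.  -59. -132.] [  12.   63. -120.]
-138 214 [ -21.  -50. -144.] [   7.   54. -132.]
-150 164 [ -20.  -36. -156.] [   8.   45. -144.]
-162 137 [ -38.  -14. -168.] [  23.   39. -156.]
-174 246 [ -39.  -14. -180.] [  25.   39. -168.]
-186 184 [ -40.  -15. -192.] [   4.   38. -180.]
-198 22 [ -38.   -6. -195.] [ -27.   26. -192.]
```

```bash
python3 -c "
from h import *
plan([614,59,360],None,6,-1,3)
s=read_state();R=Ro.from_euler('xyz',s['tool_rot']).as_matrix()
print(R.T@(np.array([700,58.5,125])-np.array([614,59,360.])))"
```

```text
clk 11.47 pos [516.6  60.5 420.6] rot [-3.108 -0.35  -0.083] F [ 0.9 -0.3 -0.2] w 0.0 q [-0.5   0.03  0.29  1.83  0.07  0.93 -1.89]
[[-1, 0.012, -0.001, 0.015, 0.0], [-1, 0.012, -0.001, 0.015, 0.0], [-1, 0.012, -0.001, 0.015, 0.0], [-1, 0.012, -0.001, 0.015, 0.0], [-1, 0.012, -0.001, 0.015, 0.0], [-1, 0.012, -0.001, 0.015, 0.0]]
[-3.59114088e-02  1.72388380e+00  2.50236442e+02]
```

Call:
send_rows:
  rows:
    - [-1,0.01,-0.001,0.012,0]
    - [-1,0.012,-0.001,0.015,0]
    - [-1,0.012,-0.001,0.015,0]
    - [-1,0.012,-0.001,0.015,0]
    - [-1,0.012,-0.001,0.015,0]
    - [-1,0.006,0,0.015,0]

```text
clock: 11.97
eef_pos: [614.1, 60.6, 365.8]
tool_rot: [-3.105, -0.361, -0.081]
force: [0.3, 0.8, 0.5]
width: -0.1
```

```bash
python3 -c "
from h import *
tz();plan([696,58.5,136],None,13,-1,4)"
```

```text
tool x [ 0.932 -0.076  0.354] y [-0.068 -0.997 -0.034] z [ 0.355  0.008 -0.935]
clk 11.97 pos [614.1  60.6 365.8] rot [-3.105 -0.361 -0.081] F [0.3 0.8 0.5] w -0.1 q [-0.42  0.24  0.31  1.75 -0.05  0.8  -1.75]
[[-1, -0.0004, 0.0003, 0.0188, 0.0], [-1, -0.0004, 0.0003, 0.0188, 0.0], [-1, -0.0004, 0.0003, 0.0188, 0.0], [-1, -0.0004, 0.0003, 0.0188, 0.0], [-1, -0.0004, 0.0003, 0.0188, 0.0], [-1, -0.0004, 0.0003, 0.0188, 0.0], [-1, -0.0004, 0.0003, 0.0188, 0.0], [-1, -0.0004, 0.0003, 0.0188, 0.0], [-1, -0.0004, 0.0003, 0.0188, 0.0], [-1, -0.0004, 0.0003, 0.0188, 0.0], [-1, -0.0004, 0.0003, 0.0188, 0.0], [-1, -0.0004, 0.0003, 0.0188, 0.0], [-1, -0.0004, 0.0003, 0.0188, 0.0]]
```

Call:
send_rows:
  rows:
    - [-1,0,0,0.015,0]
    - [-1,0,0,0.018,0]
    - [-1,0,0,0.018,0]
    - [-1,0,0,0.018,0]
    - [-1,0,0,0.018,0]
    - [-1,0,0,0.018,0]
    - [-1,0,0,0.018,0]
    - [-1,0,0,0.018,0]
    - [-1,0,0,0.015,0]

```text
clock: 12.72
eef_pos: [681.0, 59.2, 215.7]
tool_rot: [-3.108, -0.37, -0.078]
force: [0.9, 1.0, -0.2]
width: 0.1
```

```bash
python3 -c "
from h import *
tz();plan([697,58.5,126],None,4,-1,4)
p=get_image('side');im=p['image'];cv2.imwrite('pics/s10.png',cv2.resize(im[60:270,230:470],None,fx=3,fy=2.8))"
```

```text
tool x [ 0.93  -0.073  0.361] y [-0.066 -0.997 -0.032] z [ 0.363  0.006 -0.932]
clk 12.72 pos [681.   59.2 215.7] rot [-3.108 -0.37  -0.078] F [ 0.9  1.  -0.2] w 0.1 q [-0.32  0.49  0.24  1.83 -0.15  0.47 -1.65]
[[-1, -0.0044, 0.0006, 0.0223, 0.0], [-1, -0.0044, 0.0006, 0.0223, 0.0], [-1, -0.0044, 0.0006, 0.0223, 0.0], [-1, -0.0044, 0.0006, 0.0223, 0.0]]
```

View pics/s10.png

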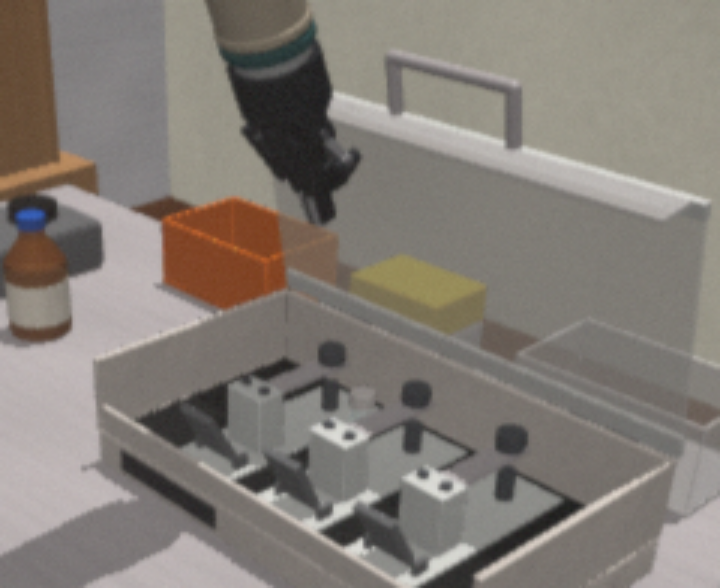

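Call:
send_rows:
  rows:
    - [-1,-0.002,0,0.015,0]
    - [-1,-0.003,0,0.018,0]
    - [-1,-0.003,0,0.018,0]
    - [-1,-0.003,0,0.012,0]

```text
clock: 13.1
eef_pos: [696.8, 59.3, 150.9]
tool_rot: [-3.109, -0.371, -0.077]
force: [0.4, 0.0, -1.3]
width: -0.1
```

```bash
python3 -c "
from h import *
tz();plan([699,58.5,120],None,4,-1,4)"
```

```text
tool x [ 0.929 -0.072  0.363] y [-0.065 -0.997 -0.03 ] z [ 0.364  0.005 -0.931]
clk 13.10 pos [696.8  59.3 150.9] rot [-3.109 -0.371 -0.077] F [ 0.4  0.  -1.3] w -0.1 q [-0.28  0.59  0.19  1.85 -0.18  0.34 -1.62]
[[-1, -0.0023, 0.0004, 0.0074, 0.0], [-1, -0.0023, 0.0004, 0.0074, 0.0], [-1, -0.0023, 0.0004, 0.0074, 0.0], [-1, -0.0023, 0.0004, 0.0074, 0.0]]
```

Call:
send_rows:
  rows:
    - [-1,-0.003,0,0.009,0]
    - [-1,-0.003,0,0.009,0]
    - [-1,-0.003,0,0.009,0]

```text
clock: 13.35
eef_pos: [699.7, 59.8, 121.4]
tool_rot: [-3.109, -0.372, -0.076]
force: [-0.7, 0.9, -0.6]
width: 0.2
```

```bash
python3 -c "
from h import *
tz();plan([700,58.5,90],None,4,-1,4)
p=get_image('side');im=p['image'];cv2.imwrite('pics/s11.png',cv2.resize(im[100:250,280:440],None,fx=5,fy=4))"
```

```text
tool x [ 0.929 -0.071  0.364] y [-0.065 -0.997 -0.03 ] z [ 0.365  0.004 -0.931]
clk 13.35 pos [699.7  59.8 121.4] rot [-3.109 -0.372 -0.076] F [-0.7  0.9 -0.6] w 0.2 q [-0.26  0.64  0.17  1.87 -0.19  0.28 -1.61]
[[-1, -0.0028, 0.0006, 0.0073, 0.0], [-1, -0.0028, 0.0006, 0.0073, 0.0], [-1, -0.0028, 0.0006, 0.0073, 0.0], [-1, -0.0028, 0.0006, 0.0073, 0.0]]
```

View pics/s11.png

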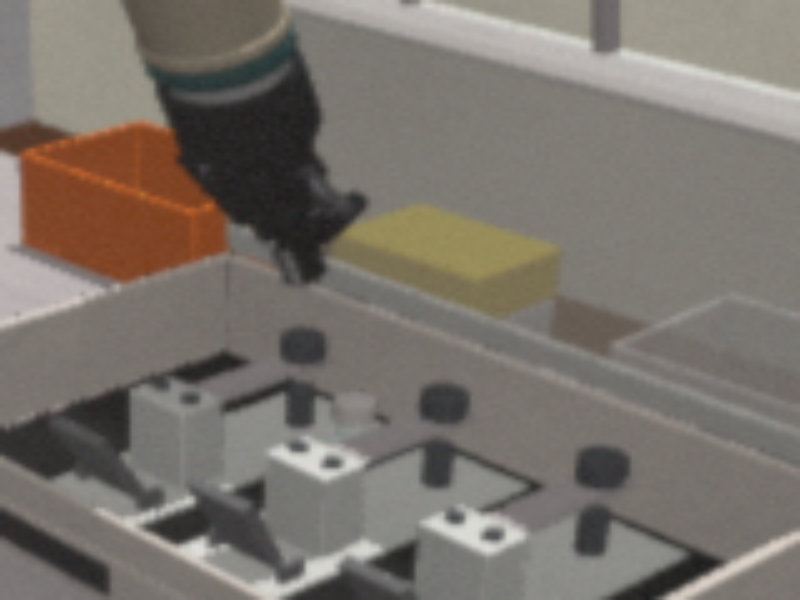

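Call:
send_rows:
  rows:
    - [-1,-0.003,0,0.008,0]
    - [-1,-0.003,0,0.007,0]
    - [-1,-0.003,0,0.007,0]

```text
clock: 13.65
eef_pos: [699.5, 60.1, 96.2]
tool_rot: [-3.11, -0.372, -0.075]
force: [1.7, -0.4, 0.2]
width: -0.2
```

```bash
python3 -c "
from h import *
tz();plan([700,58.5,80],None,4,-1,4)"
```

```text
tool x [ 0.929 -0.07   0.363] y [-0.064 -0.998 -0.03 ] z [ 0.364  0.004 -0.931]
clk 13.65 pos [699.5  60.1  96.2] rot [-3.11  -0.372 -0.075] F [ 1.7 -0.4  0.2] w -0.2 q [-0.3   0.68  0.22  1.88 -0.4   0.23 -1.42]
[[-1, -0.0013, 0.0005, 0.0038, 0.0], [-1, -0.0013, 0.0005, 0.0038, 0.0], [-1, -0.0013, 0.0005, 0.0038, 0.0], [-1, -0.0013, 0.0005, 0.0038, 0.0]]
```

Call:
send_rows:
  rows:
    - [-1,-0.001,0,0.003,0]
    - [-1,-0.001,0,0.003,0]
    - [-1,-0.001,0,0.003,0]
    - [-1,-0.001,0,0.003,0]

```text
clock: 13.98
eef_pos: [699.9, 60.4, 81.6]
tool_rot: [-3.111, -0.372, -0.075]
force: [1.3, -0.5, 2.4]
width: -0.2
```

```bash
python3 -c "
from h import *
tz();plan([700,58.5,80],None,4,-1,4)
p=get_image('side');im=p['image'];cv2.imwrite('pics/s12.png',cv2.resize(im[100:250,280:440],None,fx=5,fy=4))"
```

```text
tool x [ 0.929 -0.069  0.364] y [-0.063 -0.998 -0.028] z [ 0.365  0.003 -0.931]
clk 13.98 pos [699.9  60.4  81.6] rot [-3.111 -0.372 -0.075] F [ 1.3 -0.5  2.4] w -0.2 q [-0.35  0.72  0.31  1.89 -0.7   0.23 -1.13]
[[-1, -0.0001, 0.0005, 0.0004, 0.0], [-1, -0.0001, 0.0005, 0.0004, 0.0], [-1, -0.0001, 0.0005, 0.0004, 0.0], [-1, -0.0001, 0.0005, 0.0004, 0.0]]
```

View pics/s12.png

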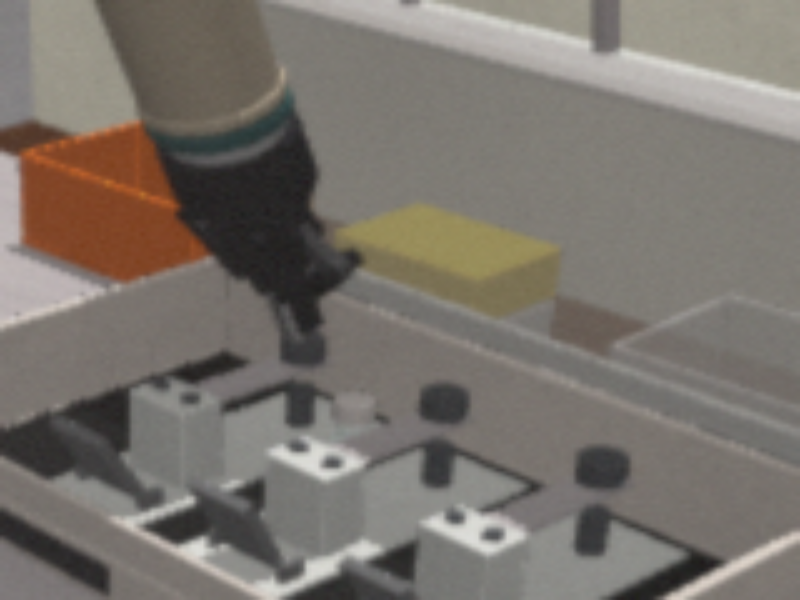

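Call:
send_rows:
  rows:
    - [-1,-0.001,0,0.003,0]
    - [-1,-0.001,0,0.003,0]
    - [-1,-0.001,0,0.003,0]

```text
clock: 14.28
eef_pos: [702.0, 60.3, 73.4]
tool_rot: [-3.112, -0.376, -0.074]
force: [-2.7, 0.3, 5.3]
width: 0.0
```

Call:
send_rows:
  rows:
    - [-1,-0.001,0,0.002,0]
    - [-1,-0.001,0,0.002,0]

```text
clock: 14.45
eef_pos: [702.4, 60.3, 70.7]
tool_rot: [-3.111, -0.379, -0.075]
force: [-4.6, 0.6, 8.3]
width: 0.0
```

```bash
python3 -c "
from h import *
tz();plan([700,58.5,66],None,4,-1,4)"
```

```text
tool x [ 0.926 -0.069  0.37 ] y [-0.064 -0.998 -0.028] z [ 0.371  0.002 -0.929]
clk 14.45 pos [702.4  60.3  70.7] rot [-3.111 -0.379 -0.075] F [-4.6  0.6  8.3] w 0.0 q [-0.39  0.75  0.36  1.9  -0.91  0.24 -0.94]
[[-1, -0.001, 0.0005, 0.0009, 0.0], [-1, -0.001, 0.0005, 0.0009, 0.0], [-1, -0.001, 0.0005, 0.0009, 0.0], [-1, -0.001, 0.0005, 0.0009, 0.0]]
```

Call:
send_rows:
  rows:
    - [-1,-0.002,0,0.003,0]
    - [-1,-0.002,0,0.002,0]

```text
clock: 14.62
eef_pos: [702.8, 60.3, 67.9]
tool_rot: [-3.11, -0.385, -0.076]
force: [-2.9, -0.3, 10.4]
width: -0.1
```

Call:
send_rows:
  rows:
    - [-1,-0.001,0,0.002,0]
    - [-1,-0.001,0,0.002,0]

```text
clock: 14.78
eef_pos: [704.3, 60.2, 66.8]
tool_rot: [-3.109, -0.391, -0.077]
force: [-4.4, 1.3, 10.5]
width: -0.1
```

```bash
python3 -c "
from h import *
tz();plan([700,58.5,66],None,4,-1,4)
p=get_image('side');im=p['image'];cv2.imwrite('pics/s13.png',cv2.resize(im[100:250,280:440],None,fx=5,fy=4))"
```

```text
tool x [ 0.922 -0.071  0.381] y [-0.065 -0.997 -0.03 ] z [ 0.382  0.003 -0.924]
clk 14.78 pos [704.3  60.2  66.8] rot [-3.109 -0.391 -0.077] F [-4.4  1.3 10.5] w -0.1 q [-0.4   0.76  0.39  1.91 -1.07  0.23 -0.79]
[[-1, -0.001, 0.0005, -0.0002, 0.0], [-1, -0.001, 0.0005, -0.0002, 0.0], [-1, -0.001, 0.0005, -0.0002, 0.0], [-1, -0.001, 0.0005, -0.0002, 0.0]]
```

View pics/s13.png

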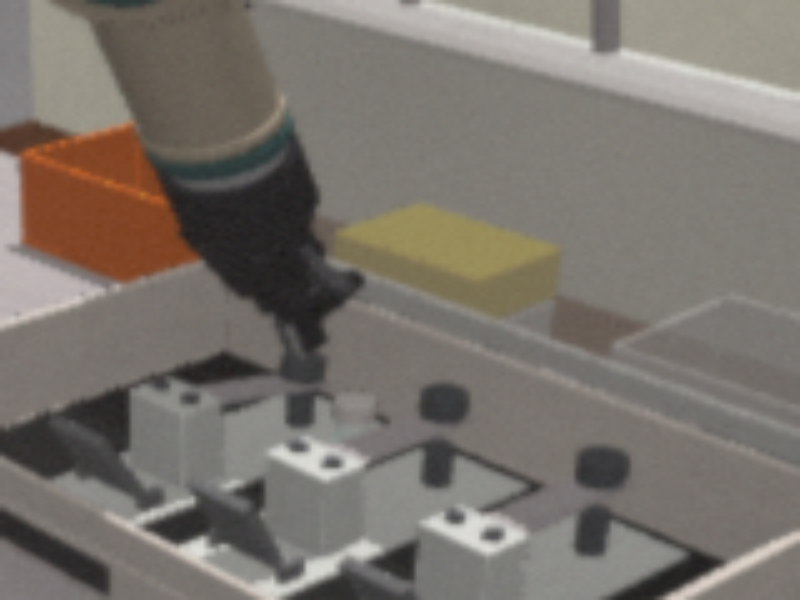

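Call:
send_rows:
  rows:
    - [-1,-0.002,0,0.004,0]
    - [-1,-0.002,0,0.004,0]

```text
clock: 15.0
eef_pos: [707.2, 60.0, 63.7]
tool_rot: [-3.11, -0.394, -0.077]
force: [-4.3, 0.3, 12.3]
width: 0.1
```

```bash
python3 -c "
from h import *
tz();plan([700,58.5,66],None,4,-1,4)"
```

```text
tool x [ 0.921 -0.071  0.384] y [-0.064 -0.997 -0.029] z [ 0.385  0.002 -0.923]
clk 15.00 pos [707.2  60.   63.7] rot [-3.11  -0.394 -0.077] F [-4.3  0.3 12.3] w 0.1 q [-0.4   0.77  0.39  1.9  -1.1   0.23 -0.76]
[[-1, -0.0014, 0.0005, -0.0012, 0.0], [-1, -0.0014, 0.0005, -0.0012, 0.0], [-1, -0.0014, 0.0005, -0.0012, 0.0], [-1, -0.0014, 0.0005, -0.0012, 0.0]]
```

Call:
send_rows:
  rows:
    - [-1,-0.005,0,0.004,0]
    - [-1,-0.005,0,0.004,0]

```text
clock: 15.17
eef_pos: [707.9, 59.9, 61.8]
tool_rot: [-3.111, -0.393, -0.078]
force: [-4.8, -0.6, 18.4]
width: -0.2
```

```bash
python3 -c "
from h import *
tz();plan([700,58.5,66],None,4,-1,4)
p=get_image('side');im=p['image'];cv2.imwrite('pics/s14.png',cv2.resize(im[150:230,300:400],None,fx=8,fy=7.5))"
```

```text
tool x [ 0.921 -0.072  0.383] y [-0.067 -0.997 -0.028] z [ 0.384  0.    -0.923]
clk 15.17 pos [707.9  59.9  61.8] rot [-3.111 -0.393 -0.078] F [-4.8 -0.6 18.4] w -0.2 q [-0.41  0.77  0.39  1.9  -1.1   0.23 -0.77]
[[-1, -0.0014, 0.0004, -0.0017, 0.0], [-1, -0.0014, 0.0004, -0.0017, 0.0], [-1, -0.0014, 0.0004, -0.0017, 0.0], [-1, -0.0014, 0.0004, -0.0017, 0.0]]
```

View pics/s14.png

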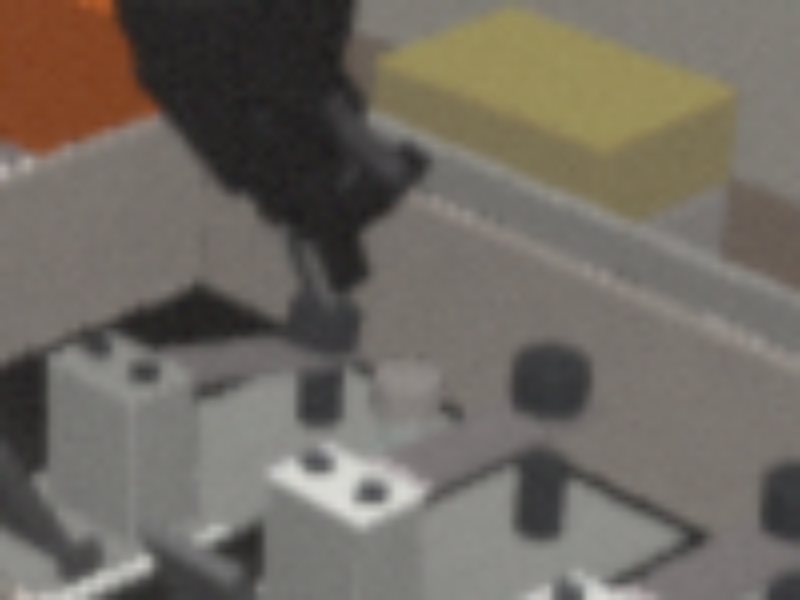

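Call:
send_rows:
  rows:
    - [-1,0,0,0.001,0]
    - [-1,0,0,-0.004,0]
    - [-1,0,0,-0.006,0]
    - [-1,0,0,-0.01,0]
    - [-1,0,0,-0.012,0]
    - [-1,0,0,-0.012,0]

```text
clock: 15.72
eef_pos: [697.1, 59.6, 110.0]
tool_rot: [-3.109, -0.407, -0.081]
force: [0.6, -0.5, -0.5]
width: 0.1
```

```bash
python3 -c "
from h import *
tz();plan([697,-46,120],None,8,-1,4)
p=get_image('side');im=p['image'];cv2.imwrite('pics/s15.png',cv2.resize(im[100:250,280:440],None,fx=5,fy=4))"
```

```text
tool x [ 0.915 -0.074  0.396] y [-0.068 -0.997 -0.03 ] z [ 0.397  0.001 -0.918]
clk 15.72 pos [697.1  59.6 110. ] rot [-3.109 -0.407 -0.081] F [ 0.6 -0.5 -0.5] w 0.1 q [-0.49  0.7   0.51  1.92 -1.03  0.31 -0.84]
[[-1, 0.0015, 0.0131, -0.0012, 0.0], [-1, 0.0015, 0.0131, -0.0012, 0.0], [-1, 0.0015, 0.0131, -0.0012, 0.0], [-1, 0.0015, 0.0131, -0.0012, 0.0], [-1, 0.0015, 0.0131, -0.0012, 0.0], [-1, 0.0015, 0.0131, -0.0012, 0.0], [-1, 0.0015, 0.0131, -0.0012, 0.0], [-1, 0.0015, 0.0131, -0.0012, 0.0]]
```

View pics/s15.png

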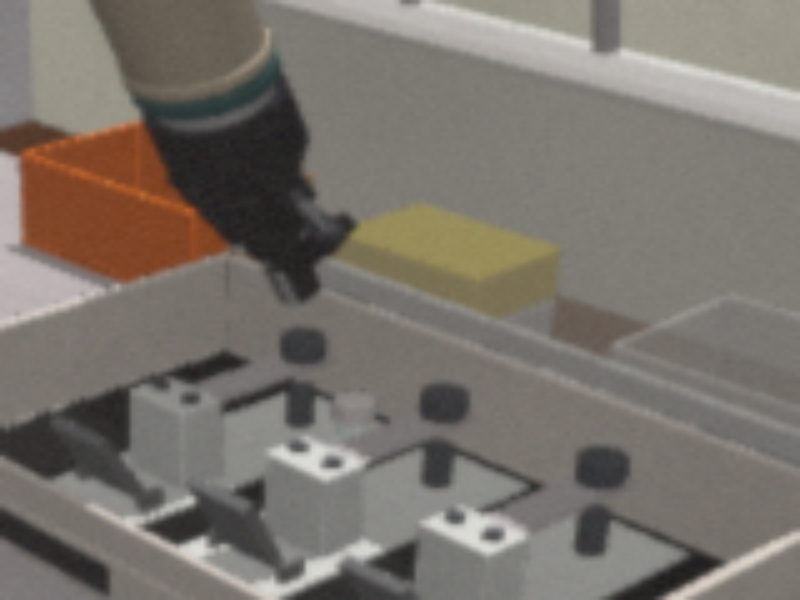

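Call:
send_rows:
  rows:
    - [-1,0.002,0.01,-0.003,0]
    - [-1,0.0015,0.014,-0.002,0]
    - [-1,0.0015,0.014,-0.001,0]
    - [-1,0.0015,0.014,-0.001,0]
    - [-1,0.0015,0.014,-0.001,0]
    - [-1,0.0015,0.014,-0.001,0]
    - [-1,0.0015,0.014,-0.001,0]
    - [-1,0,0.008,0,0]

```text
clock: 16.43
eef_pos: [697.6, -48.6, 122.0]
tool_rot: [-3.111, -0.41, -0.075]
force: [-0.2, -0.7, 0.1]
width: -0.1
```

```bash
python3 -c "
from h import *
tz();plan([698,-46,90],None,8,-1,4)"
```

```text
tool x [ 0.914 -0.069  0.399] y [-0.063 -0.998 -0.028] z [ 0.4    0.    -0.917]
clk 16.43 pos [697.6 -48.6 122. ] rot [-3.111 -0.41  -0.075] F [-0.2 -0.7  0.1] w -0.1 q [-0.24  0.66  0.44  1.92 -1.03  0.34 -0.65]
[[-1, -0.0016, -0.0002, 0.0037, 0.0], [-1, -0.0016, -0.0002, 0.0037, 0.0], [-1, -0.0016, -0.0002, 0.0037, 0.0], [-1, -0.0016, -0.0002, 0.0037, 0.0], [-1, -0.0016, -0.0002, 0.0037, 0.0], [-1, -0.0016, -0.0002, 0.0037, 0.0], [-1, -0.0016, -0.0002, 0.0037, 0.0], [-1, -0.0016, -0.0002, 0.0037, 0.0]]
```

Call:
send_rows:
  rows:
    - [-1,-0.002,-0.001,0.008,0]
    - [-1,-0.003,-0.001,0.009,0]
    - [-1,-0.003,0,0.009,0]
    - [-1,-0.001,0,0.003,0]

```text
clock: 16.77
eef_pos: [701.6, -54.5, 91.4]
tool_rot: [-3.115, -0.413, -0.083]
force: [-0.5, -1.1, 0.6]
width: -0.2
```

```bash
python3 -c "
from h import *
tz();plan([701,-46,78],None,4,-1,4)"
```

```text
tool x [ 0.913 -0.076  0.401] y [-0.072 -0.997 -0.025] z [ 0.402 -0.006 -0.916]
clk 16.77 pos [701.6 -54.5  91.4] rot [-3.115 -0.413 -0.083] F [-0.5 -1.1  0.6] w -0.2 q [-0.16  0.7   0.32  1.93 -1.07  0.24 -0.59]
[[-1, -0.0016, -0.002, 0.003, 0.0], [-1, -0.0016, -0.002, 0.003, 0.0], [-1, -0.0016, -0.002, 0.003, 0.0], [-1, -0.0016, -0.002, 0.003, 0.0]]
```

Call:
send_rows:
  rows:
    - [-1,0,-0.004,0,0]
    - [-1,-0.001,-0.004,0.002,0]
    - [-1,-0.001,-0.002,0.003,0]

```text
clock: 17.02
eef_pos: [702.3, -45.6, 85.6]
tool_rot: [-3.115, -0.412, -0.085]
force: [-1.1, 0.2, -1.0]
width: -0.1
```

```bash
python3 -c "
from h import *
tz();plan([701,-46,78],None,4,-1,4)
p=get_image('side');im=p['image'];cv2.imwrite('pics/s16.png',cv2.resize(im[100:250,280:440],None,fx=5,fy=4))"
```

```text
tool x [ 0.913 -0.078  0.4  ] y [-0.074 -0.997 -0.025] z [ 0.401 -0.007 -0.916]
clk 17.02 pos [702.3 -45.6  85.6] rot [-3.115 -0.412 -0.085] F [-1.1  0.2 -1. ] w -0.1 q [-0.18  0.71  0.32  1.93 -1.1   0.23 -0.58]
[[-1, -0.001, 0.0002, 0.0016, 0.0], [-1, -0.001, 0.0002, 0.0016, 0.0], [-1, -0.001, 0.0002, 0.0016, 0.0], [-1, -0.001, 0.0002, 0.0016, 0.0]]
```

View pics/s16.png

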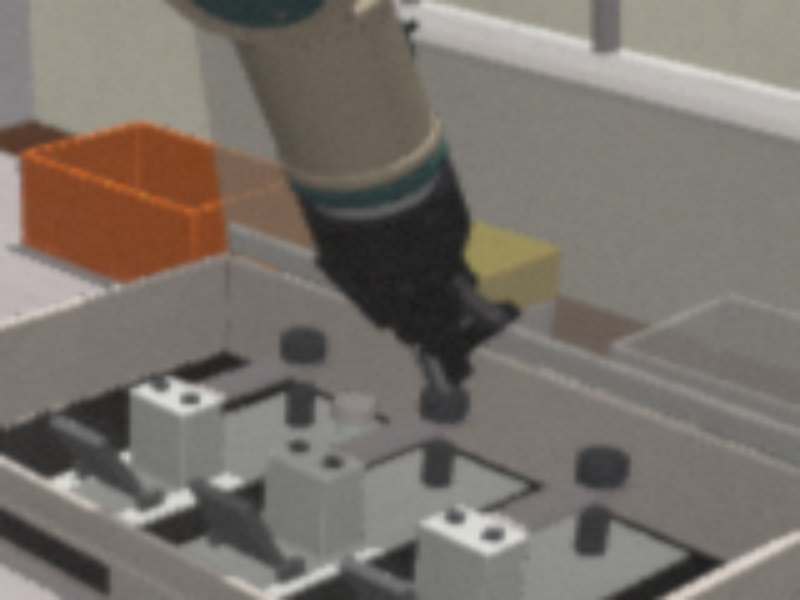

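Call:
send_rows:
  rows:
    - [-1,-0.003,0,0.004,0]
    - [-1,-0.003,0,0.004,0]
    - [-1,-0.003,0,0.004,0]

```text
clock: 17.32
eef_pos: [703.4, -44.2, 76.0]
tool_rot: [-3.117, -0.402, -0.081]
force: [-0.7, -0.8, 1.6]
width: -0.1
```

```bash
python3 -c "
from h import *
tz();plan([701,-46,66],None,4,-1,4)"
```

```text
tool x [ 0.917 -0.075  0.391] y [-0.072 -0.997 -0.023] z [ 0.392 -0.007 -0.92 ]
clk 17.32 pos [703.4 -44.2  76. ] rot [-3.117 -0.402 -0.081] F [-0.7 -0.8  1.6] w -0.1 q [-0.18  0.73  0.31  1.92 -1.1   0.23 -0.58]
[[-1, -0.0015, 0.0006, 0.0021, 0.0], [-1, -0.0015, 0.0006, 0.0021, 0.0], [-1, -0.0015, 0.0006, 0.0021, 0.0], [-1, -0.0015, 0.0006, 0.0021, 0.0]]
```

Call:
send_rows:
  rows:
    - [-1,-0.003,0,0.004,0]
    - [-1,-0.003,0,0.004,0]

```text
clock: 17.48
eef_pos: [704.0, -44.2, 69.5]
tool_rot: [-3.117, -0.395, -0.081]
force: [-1.0, 0.2, 3.2]
width: -0.2
```

Call:
send_rows:
  rows:
    - [-1,-0.003,0,0.003,0]
    - [-1,-0.003,0,0.003,0]

```text
clock: 17.65
eef_pos: [704.0, -44.2, 64.6]
tool_rot: [-3.117, -0.39, -0.081]
force: [0.0, -0.4, 4.8]
width: 0.2
```

```bash
python3 -c "
from h import *
tz();plan([701,-46,66],None,4,-1,4)"
```

```text
tool x [ 0.922 -0.075  0.38 ] y [-0.072 -0.997 -0.022] z [ 0.381 -0.007 -0.925]
clk 17.65 pos [704.  -44.2  64.6] rot [-3.117 -0.39  -0.081] F [ 0.  -0.4  4.8] w 0.2 q [-0.17  0.75  0.31  1.91 -1.1   0.23 -0.59]
[[-1, -0.0005, 0.0005, -0.0006, 0.0], [-1, -0.0005, 0.0005, -0.0006, 0.0], [-1, -0.0005, 0.0005, -0.0006, 0.0], [-1, -0.0005, 0.0005, -0.0006, 0.0]]
```

Middle is clearly soft (3–5 N). I'm taking it to the stop.

Call:
send_rows:
  rows:
    - [-1,-0.002,0,0.002,0]
    - [-1,-0.002,0,0.002,0]

```text
clock: 17.82
eef_pos: [704.0, -44.3, 61.7]
tool_rot: [-3.117, -0.387, -0.082]
force: [-4.8, -0.0, 14.0]
width: 0.4
```

```bash
python3 -c "
from h import *
tz();plan([701,-46,66],None,4,-1,4)
p=get_image('side');im=p['image'];cv2.imwrite('pics/s17.png',cv2.resize(im[160:240,330:430],None,fx=8,fy=7.5))"
```

```text
tool x [ 0.923 -0.076  0.377] y [-0.072 -0.997 -0.023] z [ 0.378 -0.006 -0.926]
clk 17.82 pos [704.  -44.3  61.7] rot [-3.117 -0.387 -0.082] F [-4.8 -0.  14. ] w 0.4 q [-0.17  0.75  0.31  1.91 -1.1   0.23 -0.59]
[[-1, -0.0003, 0.0005, -0.0013, 0.0], [-1, -0.0003, 0.0005, -0.0013, 0.0], [-1, -0.0003, 0.0005, -0.0013, 0.0], [-1, -0.0003, 0.0005, -0.0013, 0.0]]
```

View pics/s17.png

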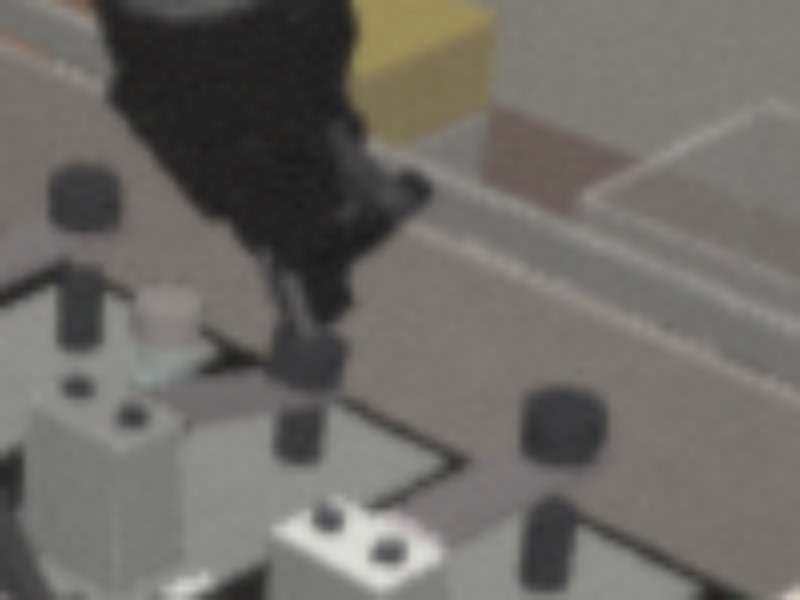

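Call:
send_rows:
  rows:
    - [-1,0,0,0,0]
    - [-1,0.001,0,-0.004,0]
    - [-1,0.002,0,-0.006,0]
    - [-1,0.003,0,-0.01,0]
    - [-1,0.003,0,-0.012,0]
    - [-1,0.003,0,-0.012,0]
    - [-1,0.001,0.005,-0.008,0]
    - [-1,0.001,0.012,0,0]
    - [-1,0.001,0.014,0,0]
    - [-1,0.001,0.014,0,0]
    - [-1,0.001,0.014,0,0]

```text
clock: 18.78
eef_pos: [691.2, -101.1, 114.2]
tool_rot: [-3.112, -0.377, -0.074]
force: [-0.5, 0.4, -0.6]
width: 0.4
```

```bash
python3 -c "
from h import *
tz();plan([698,-150,115],None,4,-1,4)
p=get_image('side');im=p['image'];cv2.imwrite('pics/s18.png',cv2.resize(im[120:250,300:440],None,fx=5,fy=4))"
```

```text
tool x [ 0.927 -0.069  0.368] y [-0.064 -0.998 -0.027] z [ 0.369  0.002 -0.93 ]
clk 18.78 pos [ 691.2 -101.1  114.2] rot [-3.112 -0.377 -0.074] F [-0.5  0.4 -0.6] w 0.4 q [-0.15  0.68  0.44  1.89 -0.99  0.4  -0.6 ]
[[-1, 0.0025, 0.0121, 0.0004, 0.0], [-1, 0.0025, 0.0121, 0.0004, 0.0], [-1, 0.0025, 0.0121, 0.0004, 0.0], [-1, 0.0025, 0.0121, 0.0004, 0.0]]
```

View pics/s18.png

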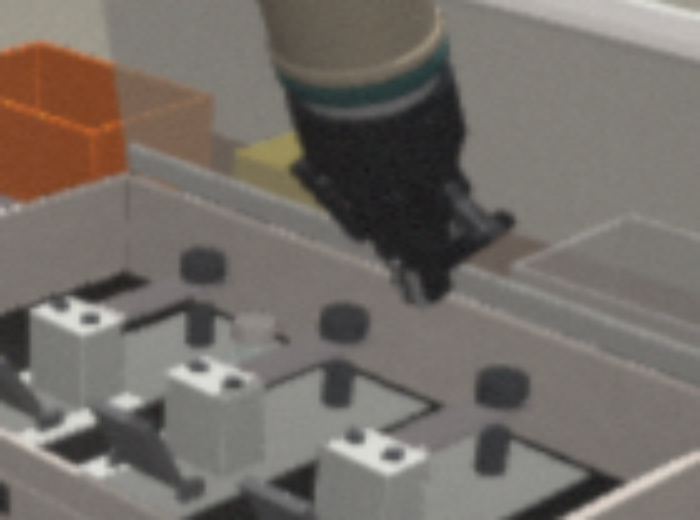

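Left and middle are both back up. Now the right button at (677.5, -152.5).

Call:
send_rows:
  rows:
    - [-1,0.0025,0.012,0,0]
    - [-1,0.0025,0.012,0,0]
    - [-1,0.0025,0.012,0,0]
    - [-1,0,0.01,0.003,0]
    - [-1,-0.003,0,0.008,0]
    - [-1,-0.003,0,0.008,0]

```text
clock: 19.33
eef_pos: [694.7, -161.4, 94.4]
tool_rot: [-3.118, -0.376, -0.084]
force: [0.2, 0.2, -0.6]
width: -0.0
```

```bash
python3 -c "
from h import *
tz();plan([699.5,-150,88],None,4,-1,4)"
```

```text
tool x [ 0.927 -0.078  0.367] y [-0.075 -0.997 -0.022] z [ 0.368 -0.007 -0.93 ]
clk 19.33 pos [ 694.7 -161.4   94.4] rot [-3.118 -0.376 -0.084] F [ 0.2  0.2 -0.6] w -0.0 q [-0.01  0.72  0.39  1.85 -1.01  0.4  -0.51]
[[-1, 0.0003, -0.0029, 0.0019, 0.0], [-1, 0.0003, -0.0029, 0.0019, 0.0], [-1, 0.0003, -0.0029, 0.0019, 0.0], [-1, 0.0003, -0.0029, 0.0019, 0.0]]
```

Call:
send_rows:
  rows:
    - [-1,0.001,-0.003,0.001,0]
    - [-1,0.001,-0.003,0.001,0]
    - [-1,0.001,-0.003,0.001,0]
    - [-1,0,-0.002,0.002,0]

```text
clock: 19.67
eef_pos: [698.6, -147.3, 86.9]
tool_rot: [-3.114, -0.371, -0.085]
force: [0.4, -0.0, 0.5]
width: 0.2
```

```bash
python3 -c "
from h import *
tz();plan([699.5,-150,80],None,4,-1,4)
p=get_image('side');im=p['image'];cv2.imwrite('pics/s19.png',cv2.resize(im[120:250,320:460],None,fx=5,fy=4))"
```

```text
tool x [ 0.929 -0.079  0.362] y [-0.075 -0.997 -0.026] z [ 0.363 -0.003 -0.932]
clk 19.67 pos [ 698.6 -147.3   86.9] rot [-3.114 -0.371 -0.085] F [ 0.4 -0.   0.5] w 0.2 q [-0.03  0.74  0.38  1.85 -1.01  0.39 -0.53]
[[-1, -0.0004, 0.0007, 0.0017, 0.0], [-1, -0.0004, 0.0007, 0.0017, 0.0], [-1, -0.0004, 0.0007, 0.0017, 0.0], [-1, -0.0004, 0.0007, 0.0017, 0.0]]
```

View pics/s19.png

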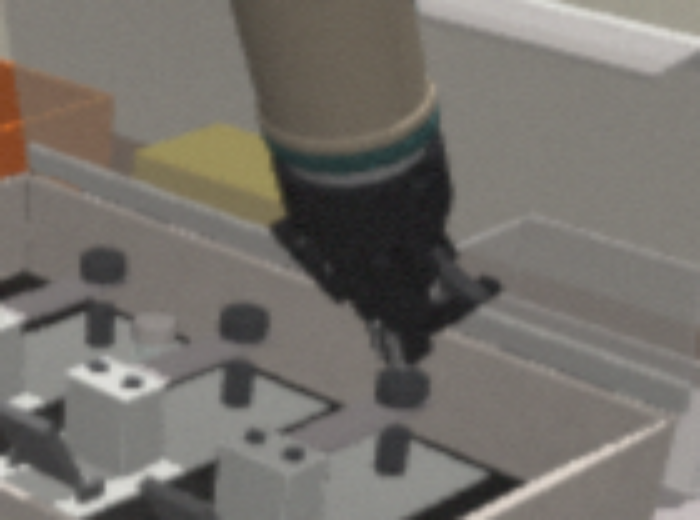

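Call:
send_rows:
  rows:
    - [-1,-0.001,0.001,0.003,0]
    - [-1,-0.002,0.001,0.004,0]
    - [-1,-0.002,0,0.004,0]
    - [-1,-0.002,0,0.004,0]

```text
clock: 20.05
eef_pos: [701.4, -145.9, 72.1]
tool_rot: [-3.115, -0.377, -0.079]
force: [-0.6, 0.5, 6.2]
width: -0.1
```

```bash
python3 -c "
from h import *
tz();plan([699.5,-150,66],None,4,-1,4)"
```

```text
tool x [ 0.927 -0.074  0.369] y [-0.069 -0.997 -0.025] z [ 0.369 -0.002 -0.929]
clk 20.05 pos [ 701.4 -145.9   72.1] rot [-3.115 -0.377 -0.079] F [-0.6  0.5  6.2] w -0.1 q [ 0.01  0.75  0.32  1.85 -1.03  0.34 -0.49]
[[-1, -0.0009, 0.0011, 0.0013, 0.0], [-1, -0.0009, 0.0011, 0.0013, 0.0], [-1, -0.0009, 0.0011, 0.0013, 0.0], [-1, -0.0009, 0.0011, 0.0013, 0.0]]
```

Call:
send_rows:
  rows:
    - [-1,-0.002,0.001,0.004,0]
    - [-1,-0.002,0.001,0.004,0]
    - [-1,-0.002,0,0.004,0]

```text
clock: 20.3
eef_pos: [702.3, -145.9, 61.6]
tool_rot: [-3.111, -0.383, -0.079]
force: [-7.2, 1.2, 17.5]
width: 0.0
```

Call:
send_rows:
  rows:
    - [-1,-0.002,0,0.004,0]
    - [-1,-0.002,0,0.003,0]

```text
clock: 20.47
eef_pos: [704.6, -146.5, 60.1]
tool_rot: [-3.109, -0.394, -0.081]
force: [-10.6, 2.1, 27.2]
width: -0.0
```

```bash
python3 -c "
from h import *
tz();plan([699.5,-150,66],None,4,-1,4)"
```

```text
tool x [ 0.921 -0.074  0.383] y [-0.068 -0.997 -0.03 ] z [ 0.385  0.001 -0.923]
clk 20.47 pos [ 704.6 -146.5   60.1] rot [-3.109 -0.394 -0.081] F [-10.6   2.1  27.2] w -0.0 q [ 0.07  0.76  0.23  1.87 -1.06  0.27 -0.45]
[[-1, -0.0006, 0.0009, -0.0019, 0.0], [-1, -0.0006, 0.0009, -0.0019, 0.0], [-1, -0.0006, 0.0009, -0.0019, 0.0], [-1, -0.0006, 0.0009, -0.0019, 0.0]]
```

Call:
send_rows:
  rows:
    - [-1,0,0,0,0]
    - [-1,0,0,-0.004,0]
    - [-1,0,0,-0.008,0]
    - [-1,0,0,-0.012,0]
    - [-1,0,0,-0.018,0]
    - [-1,0,0,-0.02,0]
    - [-1,0,0,-0.02,0]
    - [-1,0,0,-0.02,0]
    - [-1,0,0,-0.015,0]

```text
clock: 21.22
eef_pos: [656.0, -148.0, 174.2]
tool_rot: [-3.104, -0.396, -0.087]
force: [-0.1, 0.4, 0.4]
width: -0.2
```

```bash
python3 -c "
from h import *
tz();plan([530,-42,150],None,8,-1,3)
p=get_image('side');im=p['image'];cv2.imwrite('pics/s20.png',im)"
```

```text
tool x [ 0.919 -0.08   0.386] y [-0.072 -0.997 -0.035] z [ 0.387  0.004 -0.922]
clk 21.22 pos [ 656.  -148.   174.2] rot [-3.104 -0.396 -0.087] F [-0.1  0.4  0.4] w -0.2 q [-0.07  0.56  0.46  1.92 -0.88  0.46 -0.62]
[[-1, -0.017, -0.012, -0.003, 0.0], [-1, -0.017, -0.012, -0.003, 0.0], [-1, -0.017, -0.012, -0.003, 0.0], [-1, -0.017, -0.012, -0.003, 0.0], [-1, -0.017, -0.012, -0.003, 0.0], [-1, -0.017, -0.012, -0.003, 0.0], [-1, -0.017, -0.012, -0.003, 0.0], [-1, -0.017, -0.012, -0.003, 0.0]]
```

View pics/s20.png

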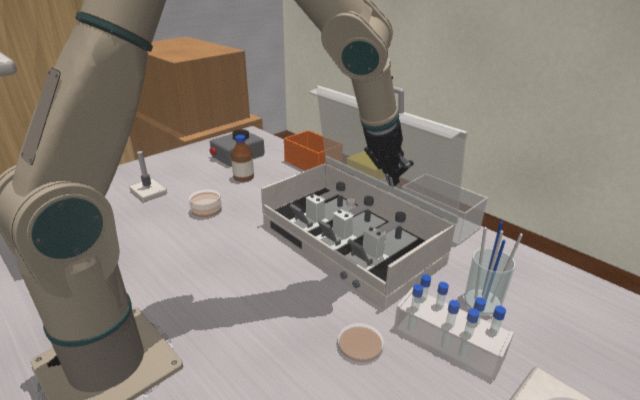

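Call:
send_rows:
  rows:
    - [-1,-0.015,-0.01,-0.004,0]
    - [-1,-0.017,-0.012,-0.004,0]
    - [-1,-0.017,-0.012,-0.004,0]
    - [-1,-0.017,-0.012,-0.004,0]
    - [-1,-0.017,-0.012,-0.004,0]
    - [-1,-0.017,-0.012,-0.004,0]
    - [-1,-0.017,-0.012,-0.004,0]
    - [-1,-0.012,-0.01,-0.003,0]

```text
clock: 21.93
eef_pos: [524.5, -48.9, 162.2]
tool_rot: [-3.11, -0.379, -0.089]
force: [0.2, 0.6, 0.1]
width: 0.3
```

```bash
python3 -c "
from h import *
tz();plan([510,-42,100],None,8,-1,3)"
```

```text
tool x [ 0.925 -0.082  0.37 ] y [-0.077 -0.997 -0.029] z [ 0.371 -0.001 -0.929]
clk 21.93 pos [524.5 -48.9 162.2] rot [-3.11  -0.379 -0.089] F [0.2 0.6 0.1] w 0.3 q [-0.28  0.4   0.45  2.29 -1.1   0.23 -0.5 ]
[[-1, -0.005, -0.0, 0.007, 0.0], [-1, -0.005, -0.0, 0.007, 0.0], [-1, -0.005, -0.0, 0.007, 0.0], [-1, -0.005, -0.0, 0.007, 0.0], [-1, -0.005, -0.0, 0.007, 0.0], [-1, -0.005, -0.0, 0.007, 0.0], [-1, -0.005, -0.0, 0.007, 0.0], [-1, -0.005, -0.0, 0.007, 0.0]]
```

Call:
send_rows:
  rows:
    - [-1,-0.006,0,0.008,0]
    - [-1,-0.006,0,0.008,0]
    - [-1,-0.006,0,0.008,0]
    - [-1,-0.006,0,0.008,0]
    - [-1,-0.006,0,0.008,0]

```text
clock: 22.35
eef_pos: [516.1, -47.3, 136.8]
tool_rot: [-3.11, -0.331, -0.085]
force: [-0.4, -0.3, 0.1]
width: 0.0
```

```bash
python3 -c "
from h import *
tz();plan([505,-42,70],None,8,-1,3)"
```

```text
tool x [ 0.942 -0.08   0.325] y [-0.074 -0.997 -0.03 ] z [ 0.326  0.004 -0.945]
clk 22.35 pos [516.1 -47.3 136.8] rot [-3.11  -0.331 -0.085] F [-0.4 -0.3  0.1] w 0.0 q [-0.24  0.45  0.4   2.28 -1.1   0.23 -0.5 ]
[[-1, -0.004, -0.0, 0.007, 0.0], [-1, -0.004, -0.0, 0.007, 0.0], [-1, -0.004, -0.0, 0.007, 0.0], [-1, -0.004, -0.0, 0.007, 0.0], [-1, -0.004, -0.0, 0.007, 0.0], [-1, -0.004, -0.0, 0.007, 0.0], [-1, -0.004, -0.0, 0.007, 0.0], [-1, -0.004, -0.0, 0.007, 0.0]]
```

Call:
send_rows:
  rows:
    - [-1,-0.008,-0.001,0.01,0]
    - [-1,-0.008,-0.001,0.01,0]
    - [-1,-0.008,-0.001,0.01,0]
    - [-1,-0.008,-0.001,0.01,0]

```text
clock: 22.68
eef_pos: [509.3, -44.9, 112.0]
tool_rot: [-3.11, -0.285, -0.087]
force: [-0.5, 0.2, 0.1]
width: 0.1
```

```bash
python3 -c "
from h import *
tz();plan([500,-42,60],None,8,-1,3)
p=get_image('side');im=p['image'];cv2.imwrite('pics/s21.png',cv2.resize(im[130:270,250:400],None,fx=5,fy=4))"
```

```text
tool x [ 0.956 -0.083  0.281] y [-0.078 -0.997 -0.03 ] z [ 0.282  0.007 -0.959]
clk 22.68 pos [509.3 -44.9 112. ] rot [-3.11  -0.285 -0.087] F [-0.5  0.2  0.1] w 0.1 q [-0.22  0.5   0.38  2.28 -1.1   0.23 -0.51]
[[-1, -0.003, -0.0, 0.006, 0.0], [-1, -0.003, -0.0, 0.006, 0.0], [-1, -0.003, -0.0, 0.006, 0.0], [-1, -0.003, -0.0, 0.006, 0.0], [-1, -0.003, -0.0, 0.006, 0.0], [-1, -0.003, -0.0, 0.006, 0.0], [-1, -0.003, -0.0, 0.006, 0.0], [-1, -0.003, -0.0, 0.006, 0.0]]
```

View pics/s21.png

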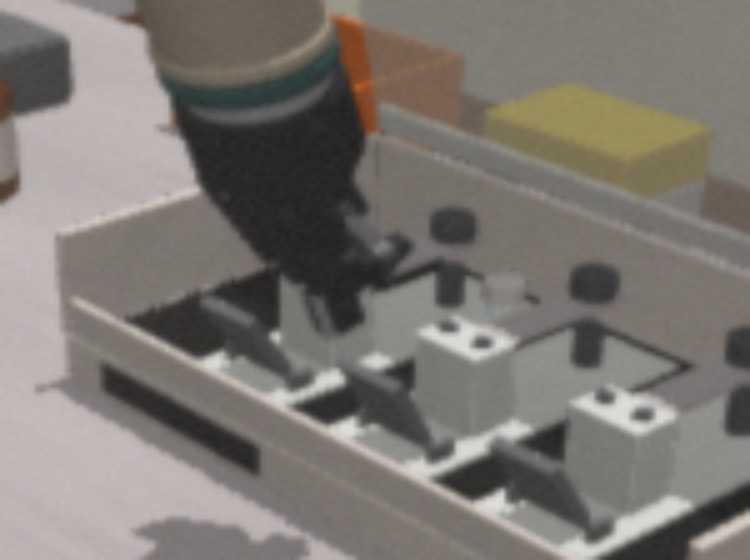

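Call:
send_rows:
  rows:
    - [-1,-0.006,-0.001,0.01,0]
    - [-1,-0.006,-0.001,0.01,0]
    - [-1,-0.006,-0.001,0.01,0]
    - [-1,-0.006,0,0.01,0]
    - [-1,-0.006,0,0.01,0]

```text
clock: 23.15
eef_pos: [506.2, -40.2, 80.4]
tool_rot: [-3.11, -0.232, -0.084]
force: [-0.8, 0.4, 0.2]
width: 0.0
```

```bash
python3 -c "
from h import *
tz();plan([500,-42,55],None,4,-1,3)
p=get_image('side');im=p['image'];cv2.imwrite('pics/s22.png',cv2.resize(im[130:270,250:400],None,fx=5,fy=4))"
```

```text
tool x [ 0.97  -0.082  0.23 ] y [-0.077 -0.997 -0.031] z [ 0.232  0.013 -0.973]
clk 23.15 pos [506.2 -40.2  80.4] rot [-3.11  -0.232 -0.084] F [-0.8  0.4  0.2] w 0.0 q [-0.19  0.56  0.34  2.26 -1.1   0.23 -0.51]
[[-1, -0.003, 0.001, 0.006, 0.0], [-1, -0.003, 0.001, 0.006, 0.0], [-1, -0.003, 0.001, 0.006, 0.0], [-1, -0.003, 0.001, 0.006, 0.0]]
```

View pics/s22.png

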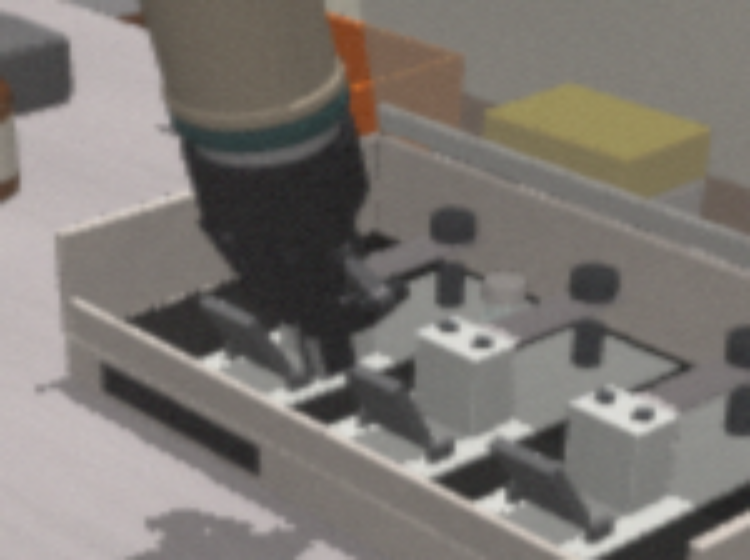

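Call:
send_rows:
  rows:
    - [-1,-0.01,0.0,0.003,0]
    - [-1,-0.01,0.0,0.004,0]
    - [-1,-0.008,0,0.008,0]

```text
clock: 23.45
eef_pos: [488.3, -38.9, 72.5]
tool_rot: [-3.11, -0.203, -0.083]
force: [0.6, -0.6, 0.2]
width: -0.0
```

```bash
python3 -c "
from h import *
tz();plan([496,-42,55],None,4,-1,3)"
```

```text
tool x [ 0.976 -0.081  0.202] y [-0.076 -0.997 -0.031] z [ 0.204  0.015 -0.979]
clk 23.45 pos [488.3 -38.9  72.5] rot [-3.11  -0.203 -0.083] F [ 0.6 -0.6  0.2] w -0.0 q [-0.19  0.57  0.33  2.28 -1.1   0.23 -0.51]
[[-1, 0.001, 0.001, 0.005, 0.0], [-1, 0.001, 0.001, 0.005, 0.0], [-1, 0.001, 0.001, 0.005, 0.0], [-1, 0.001, 0.001, 0.005, 0.0]]
```

Call:
send_rows:
  rows:
    - [-1,0,0.001,0.008,0]
    - [-1,0,0.001,0.008,0]
    - [-1,0,0.001,0.006,0]

```text
clock: 23.7
eef_pos: [495.7, -42.0, 57.5]
tool_rot: [-3.109, -0.188, -0.082]
force: [-0.5, -0.4, -0.4]
width: 0.3
```

```bash
python3 -c "
from h import *
tz();plan([510,-42,55],None,4,-1,3)
p=get_image('side');im=p['image'];cv2.imwrite('pics/s23.png',cv2.resize(im[130:270,250:400],None,fx=5,fy=4))"
```

```text
tool x [ 0.979 -0.081  0.187] y [-0.076 -0.997 -0.032] z [ 0.189  0.017 -0.982]
clk 23.70 pos [495.7 -42.   57.5] rot [-3.109 -0.188 -0.082] F [-0.5 -0.4 -0.4] w 0.3 q [-0.16  0.61  0.31  2.26 -1.1   0.23 -0.51]
[[-1, 0.003, -0.0, 0.001, 0.0], [-1, 0.003, -0.0, 0.001, 0.0], [-1, 0.003, -0.0, 0.001, 0.0], [-1, 0.003, -0.0, 0.001, 0.0]]
```

View pics/s23.png

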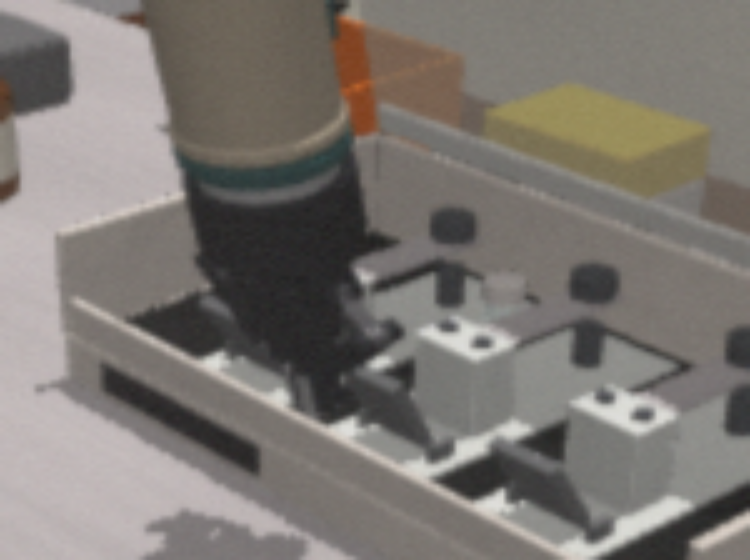

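```bash
python3 -c "
from h import *
p=pickle.load(open('side1.pkl','rb'))
f=lambda X:((px(p,X)-[250,130])*[5,4]).round()
print('top c',f([515,-44,103]),'top L',f([515,-24,103]),'top R',f([515,-64,103]),'foot',f([545,-44.7,49]),'tip',f([488,-45,93]))
P,ok=cloud(p)
m=ok&(P[...,0]>500)&(P[...,0]<545)&(P[...,1]>-90)&(P[...,1]<0)&(P[...,2]>75)&(P[...,2]<112)
q=P[m];print(len(q));
for z in range(80,110,6):
  k=abs(q[:,2]-z)<3
  if k.sum(): print(z,k.sum(),q[k].min(0).round(),q[k].max(0).round(),q[k].mean(0).round())
"
```

```text
top c [358. 378.] top L [329. 365.] top R [387. 392.] foot [400. 432.] tip [318. 410.]
122
80 17 [528. -64.  78.] [536. -28.  82.] [530. -51.  79.]
86 19 [524. -65.  83.] [532. -28.  89.] [527. -51.  86.]
92 16 [520. -63.  90.] [528. -27.  94.] [523. -48.  92.]
98 18 [519. -65.  95.] [527. -27. 100.] [522. -51.  98.]
104 47 [516. -63. 101.] [527. -25. 107.] [521. -45. 105.]
```

Call:
send_rows:
  rows:
    - [-1,0.006,0,0.001,0]
    - [-1,0.006,0,0.002,0]
    - [-1,0.006,0,0.002,0]
    - [-1,0.006,0,0.001,0]

```text
clock: 24.08
eef_pos: [522.0, -44.8, 54.7]
tool_rot: [-3.109, -0.186, -0.084]
force: [-2.1, 0.6, 0.5]
width: -0.1
```

```bash
python3 -c "
from h import *
tz();plan([541,-42,54],None,5,-1,3)"
```

```text
tool x [ 0.979 -0.082  0.185] y [-0.078 -0.996 -0.032] z [ 0.187  0.017 -0.982]
clk 24.08 pos [522.  -44.8  54.7] rot [-3.109 -0.186 -0.084] F [-2.1  0.6  0.5] w -0.1 q [-0.2   0.65  0.38  2.19 -1.05  0.3  -0.56]
[[-1, 0.004, -0.001, 0.001, 0.0], [-1, 0.004, -0.001, 0.001, 0.0], [-1, 0.004, -0.001, 0.001, 0.0], [-1, 0.004, -0.001, 0.001, 0.0], [-1, 0.004, -0.001, 0.001, 0.0]]
```

Contact at about -2 N. I'll keep pushing.

Call:
send_rows:
  rows:
    - [-1,0.005,-0.001,0.001,0]
    - [-1,0.005,-0.001,0.001,0]
    - [-1,0.004,-0.001,0.001,0]

```text
clock: 24.33
eef_pos: [538.1, -43.2, 54.5]
tool_rot: [-3.11, -0.186, -0.083]
force: [-1.4, -1.2, 1.6]
width: 0.4
```

Call:
send_rows:
  rows:
    - [-1,0.004,0,0.001,0]
    - [-1,0.003,0,0.001,0]

```text
clock: 24.5
eef_pos: [544.4, -42.9, 53.5]
tool_rot: [-3.109, -0.183, -0.082]
force: [-12.7, -0.5, 12.5]
width: -0.1
```

```bash
python3 -c "
from h import *
tz();plan([541,-42,54],None,5,-1,3)
p=get_image('side');im=p['image'];cv2.imwrite('pics/s24.png',cv2.resize(im[130:270,250:400],None,fx=5,fy=4))"
```

```text
tool x [ 0.98  -0.081  0.182] y [-0.076 -0.997 -0.032] z [ 0.184  0.018 -0.983]
clk 24.50 pos [544.4 -42.9  53.5] rot [-3.109 -0.183 -0.082] F [-12.7  -0.5  12.5] w -0.1 q [-0.24  0.68  0.43  2.13 -1.01  0.35 -0.62]
[[-1, -0.001, -0.0, -0.0, 0.0], [-1, -0.001, -0.0, -0.0, 0.0], [-1, -0.001, -0.0, -0.0, 0.0], [-1, -0.001, -0.0, -0.0, 0.0], [-1, -0.001, -0.0, -0.0, 0.0]]
```

View pics/s24.png

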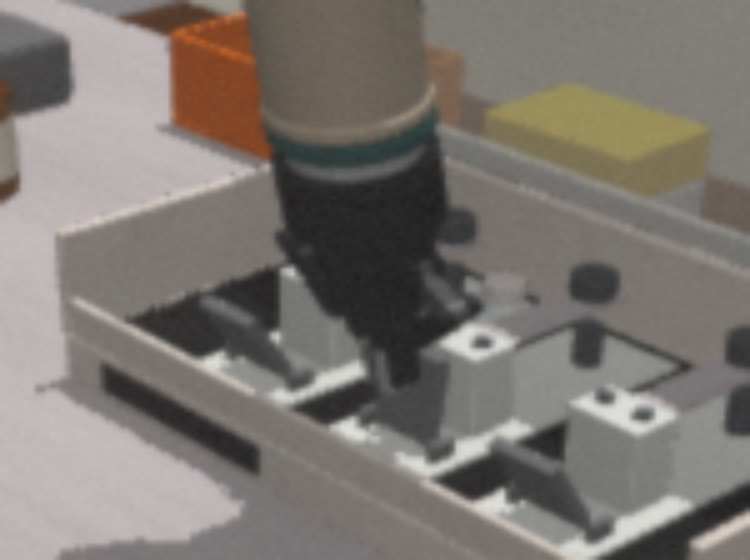

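Call:
send_rows:
  rows:
    - [-1,-0.004,0,0,0]
    - [-1,-0.008,0,0,0]
    - [-1,-0.012,0,0,0]
    - [-1,-0.01,0,-0.008,0]
    - [-1,-0.004,0,-0.015,0]
    - [-1,0,0,-0.02,0]
    - [-1,0,0,-0.03,0]
    - [-1,0,0,-0.03,0]
    - [-1,0.005,0,-0.035,0]
    - [-1,0.005,0,-0.035,0]
    - [-1,0.01,0,-0.035,0]
    - [-1,0.01,0,-0.035,0]

```text
clock: 25.55
eef_pos: [481.7, -47.2, 296.1]
tool_rot: [-3.105, -0.166, -0.092]
force: [2.0, 1.2, 0.2]
width: 0.0
```

```bash
python3 -c "
from h import *
tz();plan([660,-42,560],None,12,-1,3)
p=get_image('side');im=p['image'];cv2.imwrite('pics/s25.png',cv2.resize(im[130:270,250:430],None,fx=4,fy=4))"
```

```text
tool x [ 0.982 -0.09   0.165] y [-0.085 -0.996 -0.036] z [ 0.168  0.022 -0.986]
clk 25.55 pos [481.7 -47.2 296.1] rot [-3.105 -0.166 -0.092] F [2.  1.2 0.2] w 0.0 q [-0.73  0.28  1.02  1.99 -0.4   0.88 -1.16]
[[-1, 0.018, -0.003, -0.019, 0.0], [-1, 0.018, -0.003, -0.019, 0.0], [-1, 0.018, -0.003, -0.019, 0.0], [-1, 0.018, -0.003, -0.019, 0.0], [-1, 0.018, -0.003, -0.019, 0.0], [-1, 0.018, -0.003, -0.019, 0.0], [-1, 0.018, -0.003, -0.019, 0.0], [-1, 0.018, -0.003, -0.019, 0.0], [-1, 0.018, -0.003, -0.019, 0.0], [-1, 0.018, -0.003, -0.019, 0.0], [-1, 0.018, -0.003, -0.019, 0.0], [-1, 0.018, -0.003, -0.019, 0.0]]
```

View pics/s25.png

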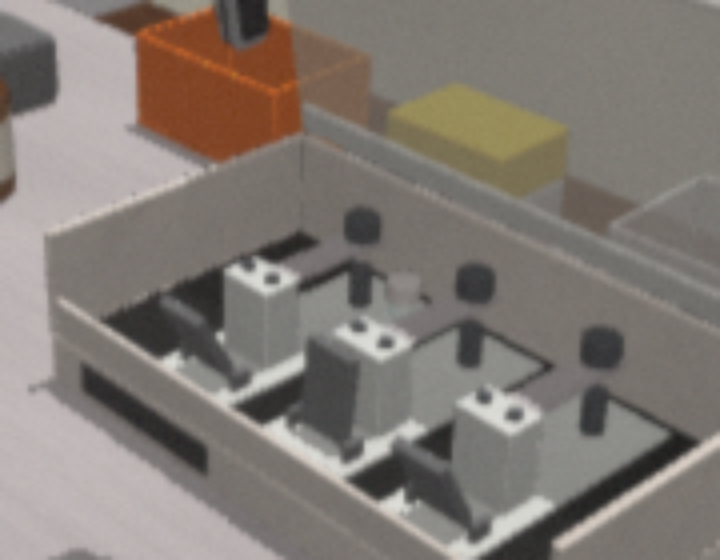

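Call:
send_rows:
  rows:
    - [-1,0.012,-0.002,-0.022,0]
    - [-1,0.016,-0.002,-0.025,0]
    - [-1,0.018,-0.003,-0.025,0]
    - [-1,0.018,-0.003,-0.025,0]
    - [-1,0.018,-0.003,-0.025,0]
    - [-1,0.018,-0.003,-0.025,0]
    - [-1,0.018,-0.003,-0.025,0]
    - [-1,0.018,-0.003,-0.025,0]
    - [-1,0.018,-0.003,-0.025,0]
    - [-1,0.018,-0.003,-0.025,0]

```text
clock: 26.43
eef_pos: [607.2, -42.5, 594.2]
tool_rot: [-3.087, -0.179, -0.095]
force: [2.1, 0.1, 0.5]
width: -0.5
```

```bash
python3 -c "
from h import *
tz();plan([680,-42,620],None,6,-1,3)"
```

```text
tool x [ 0.98  -0.094  0.178] y [-0.085 -0.995 -0.054] z [ 0.182  0.037 -0.983]
clk 26.43 pos [607.2 -42.5 594.2] rot [-3.087 -0.179 -0.095] F [2.1 0.1 0.5] w -0.5 q [-0.47  0.42  1.02  0.99 -0.48  1.74 -1.3 ]
[[-1, 0.013, -0.001, -0.002, 0.0], [-1, 0.013, -0.001, -0.002, 0.0], [-1, 0.013, -0.001, -0.002, 0.0], [-1, 0.013, -0.001, -0.002, 0.0], [-1, 0.013, -0.001, -0.002, 0.0], [-1, 0.013, -0.001, -0.002, 0.0]]
```

Call:
send_rows:
  rows:
    - [-1,0.018,0,-0.02,0]
    - [-1,0.018,0,-0.02,0]
    - [-1,0.018,0,-0.02,0]
    - [-1,0.015,0,-0.02,0]
    - [-1,0.015,0,-0.02,0]
    - [-1,0.015,0,-0.02,0]
    - [-1,0.015,0,-0.02,0]

```text
clock: 27.02
eef_pos: [652.1, -48.6, 653.3]
tool_rot: [-3.106, -0.166, -0.08]
force: [0.2, 0.1, 0.3]
width: -0.0
```

```bash
python3 -c "
from h import *
tz();plan([680,-42,620],None,6,-1,3)"
```

```text
tool x [ 0.983 -0.078  0.165] y [-0.074 -0.997 -0.035] z [ 0.168  0.022 -0.986]
clk 27.02 pos [652.1 -48.6 653.3] rot [-3.106 -0.166 -0.08 ] F [0.2 0.1 0.3] w -0.0 q [ 0.02  0.5   0.1   0.49 -0.1   1.98 -1.59]
[[-1, 0.004, -0.001, 0.006, 0.0], [-1, 0.004, -0.001, 0.006, 0.0], [-1, 0.004, -0.001, 0.006, 0.0], [-1, 0.004, -0.001, 0.006, 0.0], [-1, 0.004, -0.001, 0.006, 0.0], [-1, 0.004, -0.001, 0.006, 0.0]]
```

Call:
send_rows:
  rows:
    - [-1,0.012,0,-0.02,0]
    - [-1,0.012,0,-0.02,0]
    - [-1,0.012,0,-0.02,0]
    - [-1,0.012,0,-0.02,0]
    - [-1,0.012,0,-0.02,0]
    - [-1,0.012,0,-0.02,0]
    - [-1,0.012,0,-0.02,0]

```text
clock: 27.6
eef_pos: [654.6, -52.8, 714.2]
tool_rot: [-3.104, -0.298, -0.086]
force: [0.0, -0.6, 0.4]
width: 0.2
```

```bash
python3 -c "
from h import *
tz();plan([540,-44,400],None,12,-1,3)"
```

```text
tool x [ 0.952 -0.082  0.294] y [-0.075 -0.997 -0.036] z [ 0.296  0.012 -0.955]
clk 27.60 pos [654.6 -52.8 714.2] rot [-3.104 -0.298 -0.086] F [ 0.  -0.6  0.4] w 0.2 q [ 0.02  0.47  0.14  0.39 -0.13  1.98 -1.59]
[[-1, -0.017, 0.001, 0.022, 0.0], [-1, -0.017, 0.001, 0.022, 0.0], [-1, -0.017, 0.001, 0.022, 0.0], [-1, -0.017, 0.001, 0.022, 0.0], [-1, -0.017, 0.001, 0.022, 0.0], [-1, -0.017, 0.001, 0.022, 0.0], [-1, -0.017, 0.001, 0.022, 0.0], [-1, -0.017, 0.001, 0.022, 0.0], [-1, -0.017, 0.001, 0.022, 0.0], [-1, -0.017, 0.001, 0.022, 0.0], [-1, -0.017, 0.001, 0.022, 0.0], [-1, -0.017, 0.001, 0.022, 0.0]]
```

Call:
send_rows:
  rows:
    - [-1,-0.015,0,0.015,0]
    - [-1,-0.017,0,0.02,0]
    - [-1,-0.017,0,0.022,0]
    - [-1,-0.017,0,0.022,0]
    - [-1,-0.017,0,0.022,0]
    - [-1,-0.017,0,0.022,0]
    - [-1,-0.017,0,0.022,0]
    - [-1,-0.015,0,0.022,0]

```text
clock: 28.27
eef_pos: [584.1, -42.2, 523.5]
tool_rot: [-3.104, -0.34, -0.089]
force: [-0.4, 0.5, 0.2]
width: 0.3
```

```bash
python3 -c "
from h import *
tz();plan([610,-45.5,350],None,10,-1,3)"
```

```text
tool x [ 0.939 -0.084  0.333] y [-0.076 -0.996 -0.035] z [ 0.335  0.008 -0.942]
clk 28.27 pos [584.1 -42.2 523.5] rot [-3.104 -0.34  -0.089] F [-0.4  0.5  0.2] w 0.3 q [-0.07  0.13  0.13  1.45 -0.05  1.22 -1.59]
[[-1, -0.003, 0.001, 0.017, 0.0], [-1, -0.003, 0.001, 0.017, 0.0], [-1, -0.003, 0.001, 0.017, 0.0], [-1, -0.003, 0.001, 0.017, 0.0], [-1, -0.003, 0.001, 0.017, 0.0], [-1, -0.003, 0.001, 0.017, 0.0], [-1, -0.003, 0.001, 0.017, 0.0], [-1, -0.003, 0.001, 0.017, 0.0], [-1, -0.003, 0.001, 0.017, 0.0], [-1, -0.003, 0.001, 0.017, 0.0]]
```

Call:
send_rows:
  rows:
    - [-1,-0.003,0,0.015,0]
    - [-1,-0.004,0,0.018,0]
    - [-1,-0.004,0,0.018,0]
    - [-1,-0.004,0,0.018,0]
    - [-1,-0.003,0,0.018,0]
    - [-1,-0.003,0,0.018,0]
    - [-1,-0.003,0,0.018,0]
    - [-1,-0.003,0,0.018,0]

```text
clock: 28.93
eef_pos: [602.6, -40.1, 380.8]
tool_rot: [-3.1, -0.349, -0.095]
force: [-0.1, -0.5, -0.8]
width: -0.1
```

```bash
python3 -c "
from h import *
tz();plan([694,-45.5,140],None,12,-1,3)"
```

```text
tool x [ 0.935 -0.089  0.342] y [-0.081 -0.996 -0.039] z [ 0.344  0.008 -0.939]
clk 28.93 pos [602.6 -40.1 380.8] rot [-3.1   -0.349 -0.095] F [-0.1 -0.5 -0.8] w -0.1 q [-0.06  0.21  0.12  1.74 -0.07  0.85 -1.57]
[[-1, 0.0, 0.001, 0.021, 0.0], [-1, 0.0, 0.001, 0.021, 0.0], [-1, 0.0, 0.001, 0.021, 0.0], [-1, 0.0, 0.001, 0.021, 0.0], [-1, 0.0, 0.001, 0.021, 0.0], [-1, 0.0, 0.001, 0.021, 0.0], [-1, 0.0, 0.001, 0.021, 0.0], [-1, 0.0, 0.001, 0.021, 0.0], [-1, 0.0, 0.001, 0.021, 0.0], [-1, 0.0, 0.001, 0.021, 0.0], [-1, 0.0, 0.001, 0.021, 0.0], [-1, 0.0, 0.001, 0.021, 0.0]]
```

Call:
send_rows:
  rows:
    - [-1,0,0.001,0.016,0]
    - [-1,0,0.001,0.02,0]
    - [-1,0,0.001,0.02,0]
    - [-1,0,0.001,0.02,0]
    - [-1,0,0,0.02,0]
    - [-1,0,0,0.02,0]
    - [-1,0,0,0.02,0]
    - [-1,-0.001,0,0.018,0]
    - [-1,-0.002,0,0.015,0]

```text
clock: 29.68
eef_pos: [663.3, -45.6, 220.7]
tool_rot: [-3.1, -0.362, -0.102]
force: [0.2, -0.1, -0.7]
width: -0.2
```

```bash
python3 -c "
from h import *
tz();plan([698,-45.5,110],None,12,-1,3)
p=get_image('side');im=p['image'];cv2.imwrite('pics/s26.png',cv2.resize(im[60:270,270:470],None,fx=3.5,fy=2.8))"
```

```text
tool x [ 0.93  -0.096  0.355] y [-0.088 -0.995 -0.039] z [ 0.357  0.005 -0.934]
clk 29.68 pos [663.3 -45.6 220.7] rot [-3.1   -0.362 -0.102] F [ 0.2 -0.1 -0.7] w -0.2 q [-0.02  0.45  0.08  1.86 -0.13  0.47 -1.52]
[[-1, -0.001, 0.0, 0.01, 0.0], [-1, -0.001, 0.0, 0.01, 0.0], [-1, -0.001, 0.0, 0.01, 0.0], [-1, -0.001, 0.0, 0.01, 0.0], [-1, -0.001, 0.0, 0.01, 0.0], [-1, -0.001, 0.0, 0.01, 0.0], [-1, -0.001, 0.0, 0.01, 0.0], [-1, -0.001, 0.0, 0.01, 0.0], [-1, -0.001, 0.0, 0.01, 0.0], [-1, -0.001, 0.0, 0.01, 0.0], [-1, -0.001, 0.0, 0.01, 0.0], [-1, -0.001, 0.0, 0.01, 0.0]]
```

View pics/s26.png

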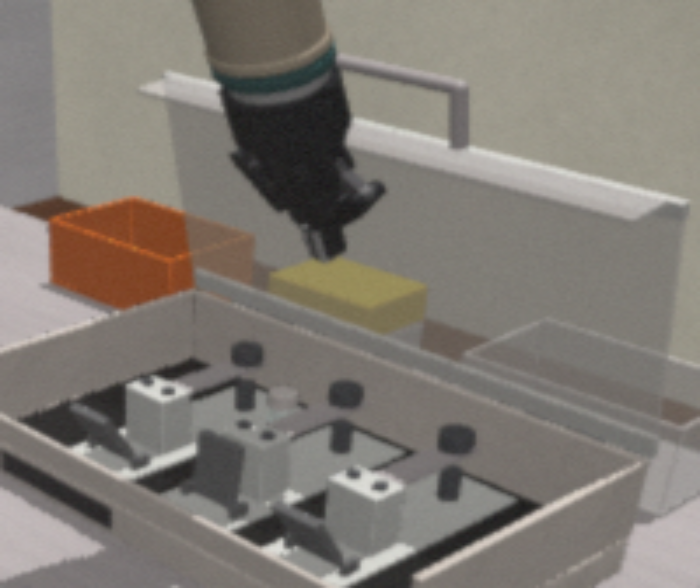

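Call:
send_rows:
  rows:
    - [-1,-0.001,0,0.012,0]
    - [-1,-0.001,0,0.014,0]
    - [-1,-0.001,0,0.014,0]
    - [-1,-0.001,0,0.014,0]
    - [-1,-0.001,0,0.014,0]
    - [-1,-0.001,0,0.012,0]
    - [-1,-0.002,0,0.01,0]

```text
clock: 30.32
eef_pos: [691.9, -46.6, 135.0]
tool_rot: [-3.102, -0.369, -0.106]
force: [-0.1, -0.3, 0.3]
width: -0.0
```

```bash
python3 -c "
from h import *
tz();plan([701,-45.5,88],None,4,-1,4)"
```

```text
tool x [ 0.927 -0.098  0.361] y [-0.091 -0.995 -0.037] z [ 0.363  0.002 -0.932]
clk 30.32 pos [691.9 -46.6 135. ] rot [-3.102 -0.369 -0.106] F [-0.1 -0.3  0.3] w -0.0 q [ 0.    0.6   0.05  1.88 -0.15  0.3  -1.5 ]
[[-1, -0.0021, -0.0, 0.0118, 0.0], [-1, -0.0021, -0.0, 0.0118, 0.0], [-1, -0.0021, -0.0, 0.0118, 0.0], [-1, -0.0021, -0.0, 0.0118, 0.0]]
```

Call:
send_rows:
  rows:
    - [-1,-0.002,0,0.01,0]
    - [-1,-0.002,0,0.01,0]
    - [-1,-0.002,0,0.01,0]
    - [-1,-0.002,0,0.007,0]

```text
clock: 30.65
eef_pos: [696.9, -46.3, 97.7]
tool_rot: [-3.102, -0.366, -0.106]
force: [-0.9, 0.4, -0.1]
width: 0.2
```

```bash
python3 -c "
from h import *
tz();plan([701,-45.5,85],None,4,-1,4)
p=get_image('side');im=p['image'];cv2.imwrite('pics/s27.png',cv2.resize(im[120:250,300:440],None,fx=5,fy=4))"
```

```text
tool x [ 0.929 -0.099  0.358] y [-0.091 -0.995 -0.037] z [ 0.36   0.002 -0.933]
clk 30.65 pos [696.9 -46.3  97.7] rot [-3.102 -0.366 -0.106] F [-0.9  0.4 -0.1] w 0.2 q [-0.04  0.67  0.11  1.88 -0.36  0.24 -1.29]
[[-1, -0.0002, -0.0002, 0.0033, 0.0], [-1, -0.0002, -0.0002, 0.0033, 0.0], [-1, -0.0002, -0.0002, 0.0033, 0.0], [-1, -0.0002, -0.0002, 0.0033, 0.0]]
```

View pics/s27.png

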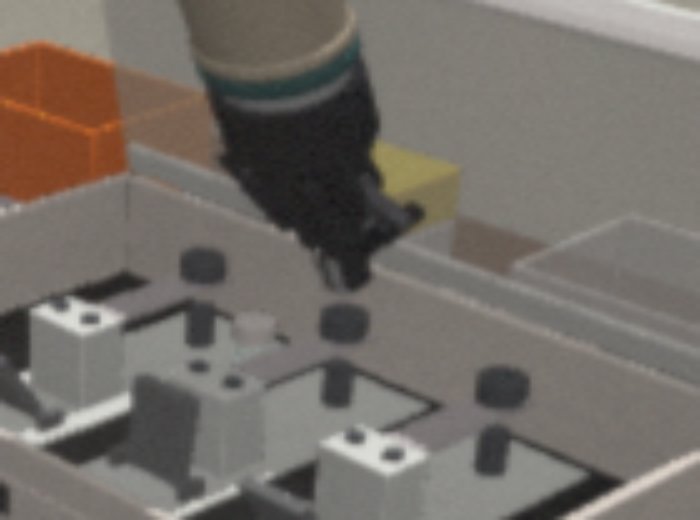

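Call:
send_rows:
  rows:
    - [-1,0,0,0.004,0]
    - [-1,0,0,0.004,0]
    - [-1,-0.001,0,0.003,0]
    - [-1,-0.001,0,0.002,0]
    - [-1,-0.001,0,0.002,0]
    - [-1,-0.001,0,0.002,0]

```text
clock: 31.2
eef_pos: [701.1, -45.5, 79.7]
tool_rot: [-3.103, -0.368, -0.107]
force: [1.5, 1.2, 2.0]
width: 0.2
```

```bash
python3 -c "
from h import *
tz();plan([701,-45.5,75],None,4,-1,4)"
```

```text
tool x [ 0.927 -0.1    0.36 ] y [-0.093 -0.995 -0.036] z [ 0.362 -0.    -0.932]
clk 31.20 pos [701.1 -45.5  79.7] rot [-3.103 -0.368 -0.107] F [1.5 1.2 2. ] w 0.2 q [-0.11  0.71  0.21  1.89 -0.7   0.23 -0.99]
[[-1, -0.0004, 0.0, 0.0011, 0.0], [-1, -0.0004, 0.0, 0.0011, 0.0], [-1, -0.0004, 0.0, 0.0011, 0.0], [-1, -0.0004, 0.0, 0.0011, 0.0]]
```

Call:
send_rows:
  rows:
    - [-1,-0.001,0,0.002,0]
    - [-1,-0.001,0,0.002,0]
    - [-1,-0.001,0,0.002,0]
    - [-1,-0.001,0,0.002,0]
    - [-1,-0.001,0,0.002,0]

```text
clock: 31.62
eef_pos: [702.8, -45.7, 71.0]
tool_rot: [-3.105, -0.374, -0.107]
force: [-0.2, 0.2, 2.3]
width: 0.1
```

Call:
send_rows:
  rows:
    - [-1,-0.001,0,0.002,0]
    - [-1,-0.001,0,0.002,0]

```text
clock: 31.78
eef_pos: [703.2, -45.7, 67.6]
tool_rot: [-3.106, -0.376, -0.107]
force: [-2.5, 0.2, 4.0]
width: 0.2
```

```bash
python3 -c "
from h import *
tz();plan([701,-45.5,62],None,4,-1,4)"
```

```text
tool x [ 0.925 -0.1    0.367] y [-0.094 -0.995 -0.033] z [ 0.369 -0.004 -0.929]
clk 31.78 pos [703.2 -45.7  67.6] rot [-3.106 -0.376 -0.107] F [-2.5  0.2  4. ] w 0.2 q [-0.15  0.74  0.27  1.9  -0.94  0.23 -0.76]
[[-1, -0.001, 0.0, 0.0011, 0.0], [-1, -0.001, 0.0, 0.0011, 0.0], [-1, -0.001, 0.0, 0.0011, 0.0], [-1, -0.001, 0.0, 0.0011, 0.0]]
```

Call:
send_rows:
  rows:
    - [-1,-0.001,0,0.002,0]
    - [-1,-0.001,0,0.002,0]
    - [-1,-0.001,0,0.002,0]

```text
clock: 32.03
eef_pos: [703.6, -45.8, 62.8]
tool_rot: [-3.107, -0.379, -0.108]
force: [-2.0, 0.7, 4.6]
width: 0.2
```

Call:
send_rows:
  rows:
    - [-1,-0.002,0,0.002,0]
    - [-1,-0.002,0,0.002,0]

```text
clock: 32.2
eef_pos: [703.9, -45.9, 61.2]
tool_rot: [-3.107, -0.385, -0.108]
force: [-7.7, 1.8, 17.2]
width: 0.2
```

Call:
send_rows:
  rows:
    - [-1,0,0,0,0]
    - [-1,0,0,-0.003,0]
    - [-1,0,0,-0.004,0]
    - [-1,0,0,-0.006,0]
    - [-1,0,0,-0.008,0]
    - [-1,0,0,-0.012,0]
    - [-1,0,0,-0.018,0]
    - [-1,0,0,-0.02,0]
    - [-1,0,0,-0.02,0]
    - [-1,0,0,-0.02,0]
    - [-1,-0.005,0,-0.02,0]
    - [-1,-0.008,0,-0.02,0]

```text
clock: 33.2
eef_pos: [627.9, -43.8, 201.9]
tool_rot: [-3.107, -0.376, -0.111]
force: [0.4, -0.2, -0.5]
width: -0.1
```

Call:
send_rows:
  rows:
    - [-1,-0.012,0,-0.02,0]
    - [-1,-0.015,0,-0.02,0]
    - [-1,-0.015,0,-0.02,0]
    - [-1,-0.015,0,-0.02,0]
    - [-1,-0.015,0,-0.02,0]
    - [-1,-0.01,0,-0.01,0]
    - [-1,0,0,0,0]
    - [-1,0,0,0,0]

```text
clock: 33.87
eef_pos: [495.2, -34.6, 276.1]
tool_rot: [-3.099, -0.362, -0.119]
force: [1.1, 0.3, 0.6]
width: 0.0
```

```bash
python3 -c "
from h import *
plan([500,-45.5,300],None,1)
for n in('side','top'):
  p=get_image(n);cv2.imwrite('pics/%sF.png'%n,p['image'])
  P,ok=cloud(p)
  for b in [(682,56.5),(680,-48),(677.5,-152.5)]:
    m=ok&(np.hypot(P[...,0]-b[0],P[...,1]-b[1])<25)&(P[...,2]>85)&(P[...,2]<125)
    q=P[m]
    if len(q): print(n,b,len(q),np.percentile(q[:,2],[50,90,99]).round(1))
  if n=='side': cv2.imwrite('pics/sideFc.png',cv2.resize(p['image'][70:320,240:500],None,fx=3,fy=3))
"
```

```text
clk 33.87 pos [495.2 -34.6 276.1] rot [-3.099 -0.362 -0.119] F [1.1 0.3 0.6] w 0.0 q [-0.84  0.21  1.03  2.18 -0.47  0.53 -1.16]
[[-1, 0.0141, 0.0094, -0.0207, 0.0]]
side (682, 56.5) 115 [102.7 114.6 115.7]
side (680, -48) 136 [103.  114.7 116. ]
side (677.5, -152.5) 158 [104.1 114.8 115.8]
top (682, 56.5) 104 [109.9 116.8 118.8]
top (680, -48) 101 [109.8 116.3 118.8]
top (677.5, -152.5) 107 [109.7 115.9 119.3]
```

View pics/sideFc.png

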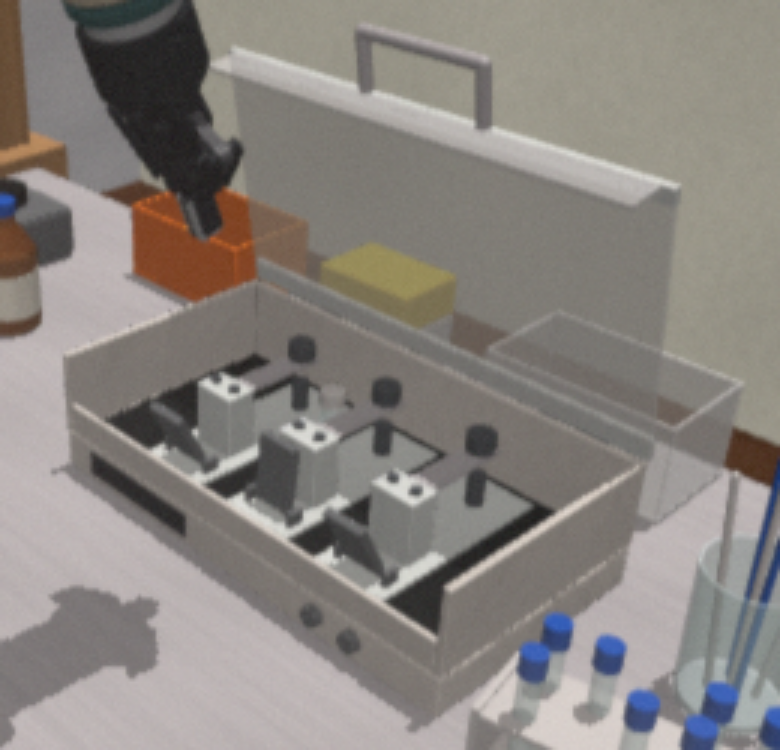

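View pics/topF.png

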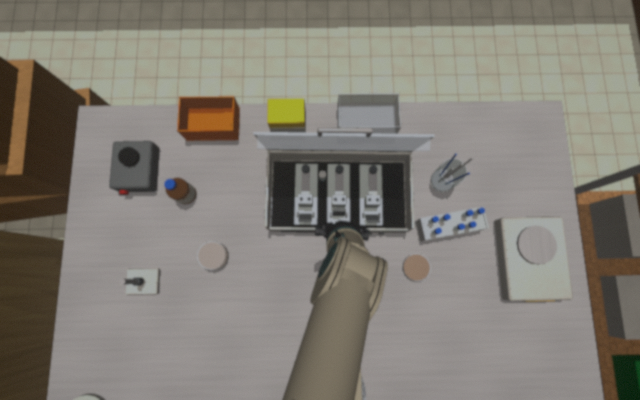

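```bash
python3 -c "
from h import *
p=get_image('side');P,ok=cloud(p)
for yc,xc in((-45,545),(59,547.5),(-149,542.5)):
  m=ok&(P[...,0]>xc-40)&(P[...,0]<xc+20)&(abs(P[...,1]-yc)<17)&(P[...,2]>62)&(P[...,2]<98)
  q=P[m];a=np.polyfit(q[:,2],q[:,0],1);print(yc,len(q),'lean back',np.arctan(a[0]).round(3),'x@49',np.polyval(a,49).round(1))
"
```

```text
-45 133 lean back 0.102 x@49 543.1
59 60 lean back -0.472 x@49 545.8
-149 68 lean back -0.485 x@49 539.8
```

Middle paddle leans 0.10 rad to the back; the outer two still lean about 0.48 rad forward.

```bash
python3 -c "
from cell import *
print(finish_job())"
```

```text
the job is handed in; nothing more can be done
None
```

The job is handed in after about 34 s, and every step was done in the order asked. The soft spring is the middle one.

- **Cover:** I lifted it by the bar, and it stands fully open on its own.
- **Left spring:** it took about 12 N before the stop, and I pressed to 18 N. It is sound.
- **Middle spring:** it took about 4–5 N before the stop, and I pressed to 14 N. It is soft.
- **Right spring:** it was already at 6 N about halfway down, so it is sound. I pressed to 27 N at the stop, a little harder than intended.
- **Paddle:** I pushed the middle paddle back until it met its stop.
- **Confirmation:** I slowly pressed the middle spring once more. It took about 4.6 N before the stop, and I pressed to 17 N.

**Last checks:**
- **Springs and paddles:** All three button tops measure about 115 mm high, so the springs are up. The middle paddle leans 0.10 rad to the back, and the outer two still lean about 0.48 rad towards the robot.
- **Surroundings:** The vial and bystanders look unmoved in the last pictures. I judged that by eye and did not measure it.
- **Robot:** It touches nothing.

**Disagreements:**
- **Fingertip position:** The cameras showed the real fingertips about 36 mm behind the reported TCP. I went by the cameras and the contact force.
- **Tool tilt:** The moves have no tilt command, and an upright wrist would have hit the open cover. I tilted the tool about 20° forward by pressing the wrist joint (joint 6) against its range limit, and I saw no reading outside the joint ranges.

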